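# Lock the detector sled to its dock with a linch pin

### The job

Lock the detector sled to its dock: take the red-headed linch pin from its cradle and push it gently through the yellow slotted plate and the hole in the steel tongue behind it until the head is fully home against the plate, ring still folded back; the tongue seldom stands in line with the slot, so feel sideways for its hole and never force the pin or knock the dock. Then flip the brass sprung ring over the pin end, press it until it snaps in below the end, and let go, leaving the bottle, jar and beaker undisturbed.

Things in the scene. Friction and masses are not known exactly. Their poses are not given: they have to be found in the camera images.
- pin_grip (a point): grip point in the linch pin's red head, 16 mm behind the head's front face (the shoulder) and 12 mm above the pin's axis. Axes: x along the pin to the nose, z up. Head: block 40 mm long (x), 22 wide (y: the faces to grip), from 12 mm below to 24 above the axis. Pin home: this point is 16 mm in front of the plate's face and about 10 mm above the slot's centre. Mass about 0.27 kg
- pin: the linch pin; origin on its axis at the shoulder, x to the nose, z up. From the shoulder a round steel shank, 12 mm diameter, runs 52 mm forward and ends in a hemisphere. It starts level in a grey cradle, axis 40 mm above the bench; the supports are narrower than the head, so fingers can go down on both sides of it
- pin_nose (a point): the tip of the pin's round end, on its axis, 52 mm ahead of the shoulder; axes as the pin. With the pin fully home (shoulder against the plate) it stands 52 mm beyond the robot-side face of the plate
- slot (a point): centre of the slot in the robot-side face of the fixed yellow plate, 85 mm above the bench. x: level, the way the pin is pushed; y: left along the slot; z up. Slot 38 mm wide (y), 17 high; plate 8 mm thick (x), 56 wide, its top 21.5 mm above this point. On the robot's side a 50 mm wide ledge runs out 42 mm, its top 15.5 mm below this point; the head lies on it and cannot roll
- dock: fixed dock; origin on the bench below the slot. The sled's steel tongue, 50 mm wide, stands 10 to 28 mm beyond the plate's face. Its hole, 14.4 mm wide, 16 high, is at slot height but anywhere up to 12 mm left or right (y) of the slot's centre: not measured. The sled slides in y only, 14 N friction; a tip at most 1.5 mm off shoves it in line. Detector: 80 mm or more left of the slot, 125 high
- ring (a joint): angle q of the brass ring: 0 folded back, 2.53 resting on the pin end from above, about 2.67 shut (bar caught just below the pin end), 2.73 its stop. Hinge: on the pin's axis, along y, 35 mm behind the shoulder. The bar is 88*cos(2.6-q) mm ahead of the hinge and 88*sin(2.6-q) above it. A weak spring (1.5 N at the bar) opens it unless caught; 4 to 8 N down on the bar snaps it past the end
- ring_bar (a point): middle of the ring's far bar: straight, round, 56 mm long, 6 mm thick, along the pin's y, 88 mm from the hinge. The ring is 98 mm wide and passes round plate and tongue. Press the bar on both sides of the pin end (fingertips about 24 mm apart): a finger in the middle lands on the pin. Hard pressing or jerking levers the pin in its hole
- bottle: white bystander bottle, 60 mm diameter, 130 mm high; origin at the centre of its underside
- jar: amber bystander jar, 52 mm diameter, 60 mm high; origin at the centre of its underside
- beaker: white bystander beaker, 60 mm diameter, 70 mm high; origin at the centre of its underside
There are look-alikes about, which are no part of the job. Of the things that look like the pin, the largest one is meant.

How it is judged:
On the way, in this order (a step that is already met when the one before it is completed fails the run):
1. the pin is pushed fully home through plate and tongue (tip more than 48 mm beyond the plate's face), its ring still open (x of pin_nose in the frame of slot above 0.048 m and z of pin_nose in the frame of slot between -0.006 and 0.006 m and y of pin_nose in the frame of slot between -0.018 and 0.018 m and value of joint ring below 1 rad), for 0.2 s.
2. the ring is flipped over the pin end and snapped shut (value of joint ring above 2.63 rad), for 0.2 s.
At the end, for the whole second after the job is handed in: the pin is through plate and tongue with its head home (tip more than 48 mm beyond the plate's face, so within 4 mm of fully home, within 6 mm of the slot's height and 18 mm of its centre), upright within 0.25 rad, at rest, released, with the ring shut (above 2.63 rad; about 2.67 when caught) (x of pin_nose in the frame of slot above 0.048 m and z of pin_nose in the frame of slot between -0.006 and 0.006 m and y of pin_nose in the frame of slot between -0.018 and 0.018 m and value of joint ring above 2.63 rad and angle between the z axis of pin and the z axis of dock, either way round below 0.25 rad and linear speed of pin below 0.02 m/s); the robot touches nothing.
It fails at once if the pin is forced: more than 40 N between pin (with ring) and dock (with sled) (contact force between pin and dock above 40 N).
It fails at once if the dock or the sled is struck by the robot with more than 25 N (contact force between any of the fingers, the arm and dock above 25 N).
It fails at once if a bystander is disturbed: moved more than 20 mm (distance of any of bottle, jar, beaker from where it was at the start of the episode above 0.02 m).
It also fails if it takes over 72 s, if anything falls off the work surface, if the arm or the gripper's body presses on something with over 40 N, if the wrist force passes 120 N, or if a joint passes its speed limit or range.

### The arm

A 6-joint arm with a two-finger parallel gripper is mounted at the origin on the work surface. World frame = base frame: x ahead of the robot, y to its left, z up, the work surface at z = 0. Lengths are in m, angles in rad, forces in N, time in s.
With the tool pointing down it reaches from about 0.425 to 0.95 m from the base axis. Payload 14.7 kg.
Tool frame: the origin (TCP) lies on the mounting face of the last link; the fingertips stand 173 mm ahead of it and the grasp point (between the pads) lies 155 mm ahead of it; z points along the fingers, y is the direction in which the jaws open and shut (so a half turn about z gives the same grasp; the last joint's range is limited). The gripper opens to 85 mm and grips with 20 to 120 N. Pads are 22 mm wide; open, the fingers measure 114 mm over their backs; the gripper's body (76 mm by 85 mm) begins 54 mm behind the grasp point. The pads swing forward as they close: fully open they stand 13 mm farther back than shut.
Start: joints at [1.12, 0.48, 1.596, -0, 1.065, -0.047], TCP at [0.255, 0.598, 0.405] pointing down, gripper open.
Joint ranges: [-2.75, 2.75], [-0.82, 2.05], [0.23, 2.67], [-1.56, 4.7], [0.09, 2.69], [-2.92, 2.92]. Speed limits (rad/s): [1.89, 1.89, 2.39, 3.01, 3.01, 3.01].

### API

Orientations are given as a unit quaternion [w, x, y, z].
In Python, from cell import telemetry, eyes, workorder gives the robot as it stands.
- The arm moves only by the shell command python3 -m jog 'ROWS'. ROWS is JSON, a list of rows, each an object of numbers: "dx", "dy", "dz": the shift along the tool's x, y, z as a fraction of full scale; "turn": the turn about the tool's z as a fraction of full scale; "gripper": the gripper command: -1 is fully open, 1 is shut, values between are in proportion. A call has 1 to 8 rows; each row shifts and turns the commanded pose from where the row before left it, along the tool's axes as they then stand; what a row does not reach is not made up. Full scale, the value 1, is 0.5 m for a shift and 60 degrees for a turn. A row lasts 1/8 s, in which the tool goes at most 62.5 mm and 10.7 degrees, less where a joint would pass 70% of its speed; a pose out of reach is approached as far as the arm can. A call with a number of a shift or a turn outside -1 to 1 is refused whole. A call with a gripper value outside its range is refused whole. The fingers move at their own pace and stop on an object; the grip force is fixed at half the most. Time passes only in rows, so rows that do not move let the fingers close. It gives the time, the measured TCP pose, the force and the opening at its end, in the units of the state.
- telemetry.sense(): the state, without advancing time (a new reading comes with each control period).
- eyes.snapshot(name): name is "scene" or "top" or "wrist"; returns a dict with "pixels" (420x560x3 uint8, red, green, blue), "range_z" (420x560 float32, m along the optical axis (not along the pixel's ray), 0 where there is no reading), "K" (3x3 intrinsics, pixels), "position" and "rotation" of the camera in the world. Camera axes: x right, y up, looking along -z (the intrinsics and any distortion apply to the point x, -y, -z); pixel columns grow to the right and rows downward; lengths in m; the calibration is good to about 2 mm. A picture is of the moment at which its call begins.
- workorder.sign_off(): hands the job in, once; it reports no verdict.
The state is a dict: "time": time; "qpos": joint angles; "dq": joint speeds; "joint_torque": joint torques, N m; "tool_pos": TCP position; "tool_rot": TCP orientation; "force": force on the tool from outside, world axes, zero at the start; "torque": the same for the moment, N m; "finger_gap": finger opening in m.
Only numpy, scipy, OpenCV 4.12 (cv2) and the standard library are available. Lean on these libraries where they do the work, as an engineer would, in place of code of your own. Each camera call takes 0.05 s, during which the arm holds its last target.

## Working session

There is one attempt and no reset: what is moved stays moved. The work goes in short steps, Python scripts to look and compute and a shell command to move; the robot and the scene stay as the last step left them, time stands still between calls to the robot, and variables do not carry over. Pictures are saved under pics/ and viewed, and the job is handed in when it is done.

```bash
ls -la && mkdir -p pics && python3 - <<'E'
from cell import telemetry, eyes
import cv2, numpy as np
s=telemetry.sense()
for k,v in s.items(): print(k,np.round(v,4))
for n in ["scene","top","wrist"]:
    d=eyes.snapshot(n)
    cv2.imwrite(f"pics/a_{n}.png",cv2.cvtColor(d["pixels"],cv2.COLOR_RGB2BGR))
    np.savez(f"pics/a_{n}.npz",**{k:v for k,v in d.items()})
    print(n,d.keys(),np.round(d["K"],1).tolist(),np.round(d["position"],3),np.round(d["rotation"],3).tolist())
E
```

```text
total 12
drwxr-xr-x  3 agent agent 4096 Dec  7 04:18 .
drwxr-xr-x 23 root  root  4096 Dec  7 04:18 ..
drwxr-xr-x  2 agent agent 4096 Dec  7 04:18 pics
time 0.0
qpos [ 1.1204  0.4808  1.5969 -0.      1.0651 -0.0466]
dq [-0.0005 -0.0001  0.0001 -0.0003 -0.0016  0.0031]
joint_torque [ 2.60000e-03 -9.50674e+01 -4.30168e+01  1.00000e-04  1.26000e-02
  0.00000e+00]
tool_pos [0.2553 0.5976 0.4041]
tool_rot [-1.000e-04  2.005e-01  9.797e-01 -6.000e-04]
force [ 0.8113  0.0736 -0.0236]
torque [-0.0601 -0.0515  0.066 ]
finger_gap 0.0853
scene dict_keys(['pixels', 'range_z', 'K', 'position', 'rotation']) [[489.7, 0.0, 286.9], [0.0, 489.7, 209.7], [0.0, 0.0, 1.0]] [ 0.913 -0.81   0.621] [0.852, 0.438, 0.121, 0.259]
top dict_keys(['pixels', 'range_z', 'K', 'position', 'rotation']) [[410.5, 0.0, 283.9], [0.0, 410.5, 211.6], [0.0, 0.0, 1.0]] [ 0.384 -0.195  0.851] [0.709, 0.079, -0.051, -0.699]
wrist dict_keys(['pixels', 'range_z', 'K', 'position', 'rotation']) [[290.1, 0.0, 276.2], [0.0, 290.1, 206.0], [0.0, 0.0, 1.0]] [0.191 0.625 0.374] [0.827, -0.115, -0.075, 0.546]
```

View pics/a_scene.png

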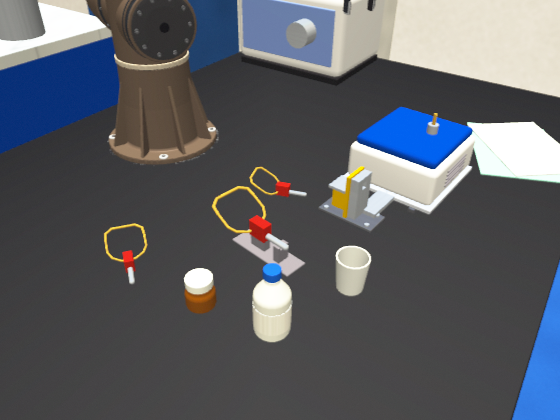

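View pics/a_top.png

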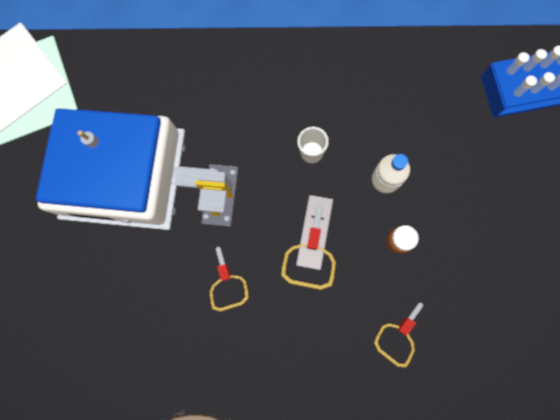

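View pics/a_wrist.png

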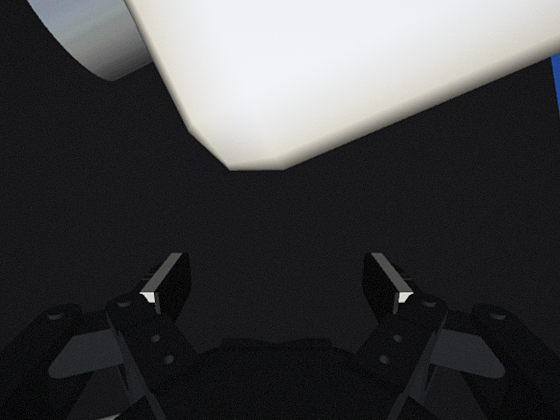

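```bash
cat > h.py <<'E'
import numpy as np, cv2
from scipy.spatial.transform import Rotation as R
def rot(q): return R.from_quat([q[1],q[2],q[3],q[0]]).as_matrix()
def load(f): return dict(np.load(f))
def snap(n,tag):
    from cell import eyes
    d=eyes.snapshot(n); np.savez(f"pics/{tag}_{n}.npz",**d)
    cv2.imwrite(f"pics/{tag}_{n}.png",cv2.cvtColor(d["pixels"],cv2.COLOR_RGB2BGR)); return d
def cloud(d):
    K=d["K"];Z=d["range_z"];v,u=np.mgrid[:Z.shape[0],:Z.shape[1]]
    P=np.stack([(u-K[0,2])/K[0,0]*Z,-(v-K[1,2])/K[1,1]*Z,-Z],-1)
    P=P@rot(d["rotation"]).T+d["position"]; P[Z<=0]=np.nan; return P
def proj(d,p):
    K=d["K"];c=(np.asarray(p)-d["position"])@rot(d["rotation"])
    return K[0,2]+K[0,0]*c[...,0]/-c[...,2], K[1,2]-K[1,1]*c[...,1]/-c[...,2]
def ray(d,u,v,z):
    K=d["K"];r=rot(d["rotation"])@np.array([(u-K[0,2])/K[0,0],-(v-K[1,2])/K[1,1],-1.])
    t=(z-d["position"][2])/r[2]; return d["position"]+t*r
def crop(d,x0,y0,x1,y1,s,out):
    im=cv2.cvtColor(d["pixels"][y0:y1,x0:x1],cv2.COLOR_RGB2BGR)
    cv2.imwrite(out,cv2.resize(im,None,fx=s,fy=s,interpolation=cv2.INTER_CUBIC))
E
python3 - <<'E'
from h import *
s=load("pics/a_scene.npz");t=load("pics/a_top.npz")
crop(s,300,140,420,240,6,"pics/b1.png"); crop(t,160,140,360,300,4,"pics/b2.png")
Ps=cloud(s);Pt=cloud(t)
for nm,d,P in(("s",s,Ps),("t",t,Pt)):
    hsv=cv2.cvtColor(d["pixels"],cv2.COLOR_RGB2HSV)
    red=((hsv[...,0]<8)|(hsv[...,0]>172))&(hsv[...,1]>180)&(hsv[...,2]>90)
    n,l,st,c=cv2.connectedComponentsWithStats(red.astype(np.uint8))
    for i in range(1,n):
        if st[i,4]>20: print(nm,"red",st[i],np.round(np.nanmedian(P[l==i],0),3))
    print("floor z",np.nanmedian(P[...,2]), (d["range_z"]>0).mean())
E
```

```text
s red [276 181  14  16 170] [ 0.417 -0.047  0.021]
s red [249 215  22  28 392] [ 0.485 -0.23   0.058]
s red [123 251  12  21 166] [ 0.323 -0.406  0.026]
floor z 0.0005796372689537144 0.9960289115646258
t red [308 229  11  20 150] [ 0.477 -0.22   0.064]
t red [218 265  12  16 124] [ 0.412 -0.043  0.028]
t red [399 318  16  17 148] [ 0.315 -0.4    0.027]
floor z 0.00069120125089428 0.9957312925170068
```

View pics/b1.png

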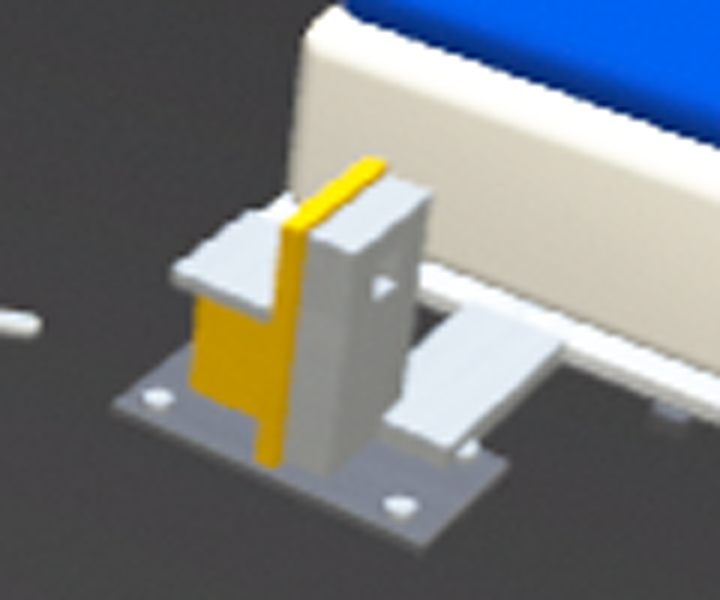

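View pics/b2.png

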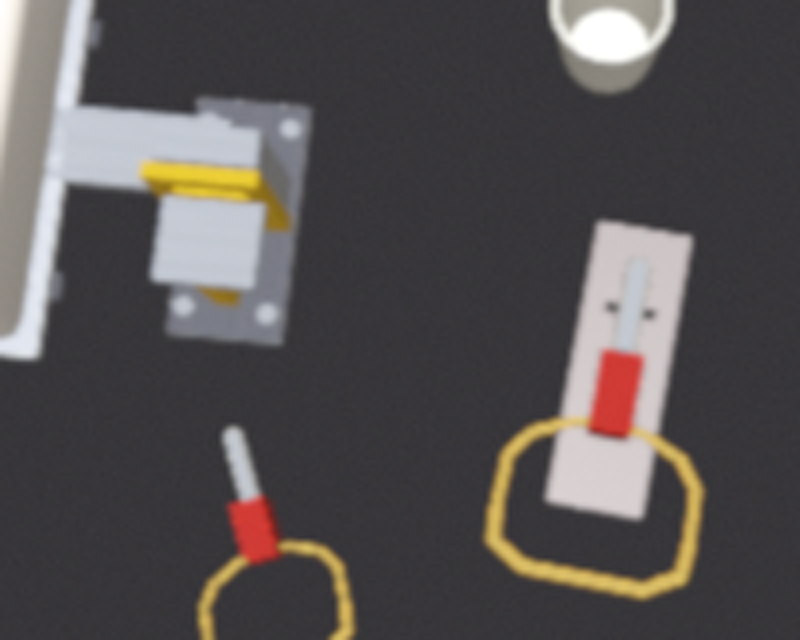

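```bash
python3 - <<'E'
from h import *
s=load("pics/a_scene.npz");t=load("pics/a_top.npz")
Ps=cloud(s);Pt=cloud(t)
def rect(P):
    r=cv2.minAreaRect((P[:,:2]*1000).astype(np.float32)); return np.round(r[0],1),np.round(r[1],1),round(r[2],1),len(P)
for nm,d,P in(("s",s,Ps),("t",t,Pt)):
    hsv=cv2.cvtColor(d["pixels"],cv2.COLOR_RGB2HSV)
    roi=(P[...,0]>.4)&(P[...,0]<.6)&(P[...,1]>-.1)&(P[...,1]<.06)
    yel=(hsv[...,0]>20)&(hsv[...,0]<32)&(hsv[...,1]>150)&(hsv[...,2]>120)
    z=P[...,2]
    m=roi&yel&(z>.098); print(nm,"plate top",rect(P[m]),np.median(z[m]))
    m=roi&~yel&(z>.064)&(z<.075); print(nm,"ledge",rect(P[m]),np.median(z[m]))
    m=roi&~yel&(z>.092)&(z<.12); print(nm,"tongue top",rect(P[m]),np.median(z[m]))
    q=P[m]; 
    h,e=np.histogram(P[roi][:,2],bins=np.arange(0,.14,.005)); print(h)
E
```

```text
s plate top (array([575.1, -23.6]), array([58.9,  9.3]), 85.3, 82) 0.10593538627261267
s ledge (array([564.2, -24.3]), array([51.3, 71.6]), 83.5, 282) 0.06946237688724971
s tongue top (array([586. , -25.1]), array([57.9, 30. ]), 85.3, 226) 0.10405720018216202
[1322  321  155  134  106  121   59   74   72   61   44   39   63  170
  113   53   44   48   44   45  128  117    0    0    0    0    0    0]
t plate top (array([574. , -23.7]), array([52.5,  7.8]), 86.8, 130) 0.1063949391898858
t ledge (array([563.5, -21.8]), array([53.3, 69.5]), 85.7, 583) 0.0700458209556567
t tongue top (array([586.5, -21.9]), array([25.6, 56.3]), 1.0, 298) 0.10512703965005976
[3499  412  217   83   37  131   16   11   11   11   11   10   12  278
  305   43   17   12   17   30  135  266    2    0    0    0    0    0]
```

```bash
python3 - <<'E'
from h import *
s=load("pics/a_scene.npz");t=load("pics/a_top.npz");w=load("pics/a_wrist.npz")
Ps=cloud(s);Pt=cloud(t)
for nm,d,P in(("s",s,Ps),("t",t,Pt)):
    hsv=cv2.cvtColor(d["pixels"],cv2.COLOR_RGB2HSV)
    red=((hsv[...,0]<8)|(hsv[...,0]>172))&(hsv[...,1]>180)&(hsv[...,2]>90)
    roi=(abs(P[...,0]-.48)<.06)&(abs(P[...,1]+.22)<.05)
    m=roi&red&(P[...,2]>.0605)
    q=P[m]; r=cv2.minAreaRect((q[:,:2]*1000).astype(np.float32)); print(nm,r,len(q),q[:,2].max())
    m=roi&~red&(P[...,2]>.035)&(P[...,2]<.06)&(P[...,0]>.49)&(P[...,1]<-.2)
    q=P[m][:,:2]; c=q.mean(0); u=np.linalg.svd(q-c)[2][0]; u*=np.sign(u[0]); print(" shank",c,u,np.degrees(np.arctan2(u[1],u[0])),len(q), q[:,0].max())
from cell import telemetry
st=telemetry.sense(); T=rot(st["tool_rot"])
print("cam in tool",T.T@(w["position"]-st["tool_pos"])); print(np.round(T.T@rot(w["rotation"]),3))
for nm in("bottle","jar","beaker"):pass
for nm,(u,v) in dict(bottle=(390,175),jar=(403,240),beaker=(312,148)).items(): print(nm,np.round(Pt[v-6:v+7,u-6:u+7].reshape(-1,3).mean(0),3))
E
```

```text
s ((480.2318420410156, -221.64756774902344), (22.788118362426758, 39.77431106567383), 81.4883041381836) 172 0.0667261770468105
 shank [ 0.52224    -0.23162135] [ 0.97158322 -0.2366982 ] -13.691747016815498 165 0.5397549103725552
t ((477.91650390625, -220.56777954101562), (15.67436408996582, 35.68511962890625), 79.3077392578125) 149 0.06754631017260504
 shank [ 0.52389347 -0.22804371] [ 0.9759826  -0.21784851] -12.582696892223366 156 0.5397250867484572
cam in tool [ 0.06964088 -0.00021856  0.0299717 ]
[[-0.     0.962  0.272]
 [ 1.     0.     0.   ]
 [ 0.     0.272 -0.962]]
bottle [nan nan nan]
jar [ 0.477 -0.392  0.061]
beaker [nan nan nan]
```

```bash
python3 -m jog '[{"turn":-0.155},{"turn":-0.155,"dx":-0.05,"dy":-0.1},{"dx":-0.05,"dy":-0.1},{"dx":-0.05,"dy":-0.1},{"dx":-0.05,"dy":-0.1},{"dx":-0.05,"dy":-0.1},{"dx":-0.05,"dy":-0.1},{"dx":-0.05,"dy":-0.1}]' && python3 -m jog '[{"dx":-0.05,"dy":-0.1},{"dx":-0.05,"dy":-0.1},{"dx":-0.05,"dy":-0.1},{"dx":-0.05,"dy":-0.1},{"dx":-0.035,"dy":-0.094},{}]'
```

```text
$[0]: bad value
```

```bash
python3 -m jog '[{"dx":0,"dy":0,"dz":0,"turn":-0.155,"gripper":-1},{"dx":-0.05,"dy":-0.1,"dz":0,"turn":-0.155,"gripper":-1},{"dx":-0.05,"dy":-0.1,"dz":0,"turn":0,"gripper":-1},{"dx":-0.05,"dy":-0.1,"dz":0,"turn":0,"gripper":-1},{"dx":-0.05,"dy":-0.1,"dz":0,"turn":0,"gripper":-1},{"dx":-0.05,"dy":-0.1,"dz":0,"turn":0,"gripper":-1},{"dx":-0.05,"dy":-0.1,"dz":0,"turn":0,"gripper":-1},{"dx":-0.05,"dy":-0.1,"dz":0,"turn":0,"gripper":-1}]'
```

```text
time: 1.15
tool_pos: [0.3938, 0.2306, 0.4048]
tool_rot: [0.0, 0.039, 0.999, 0.0]
force: [0.6, -0.3, -0.3]
finger_gap: 0.0854
```

```bash
python3 -m jog '[{"dx":-0.05,"dy":-0.095,"dz":0,"turn":0,"gripper":-1},{"dx":-0.05,"dy":-0.095,"dz":0,"turn":0,"gripper":-1},{"dx":-0.05,"dy":-0.095,"dz":0,"turn":0,"gripper":-1},{"dx":-0.05,"dy":-0.095,"dz":0,"turn":0,"gripper":-1},{"dx":-0.04,"dy":-0.09,"dz":0,"turn":0,"gripper":-1},{"dx":0,"dy":0,"dz":0,"turn":0,"gripper":-1}]' && python3 - <<'E'
from h import *
snap("wrist","c"); snap("scene","c")
E
```

```text
time: 1.9
tool_pos: [0.4954, -0.0142, 0.4045]
tool_rot: [0.0, 0.041, 0.999, -0.0]
force: [-0.2, 1.0, -0.4]
finger_gap: 0.0855
```

View pics/c_wrist.png

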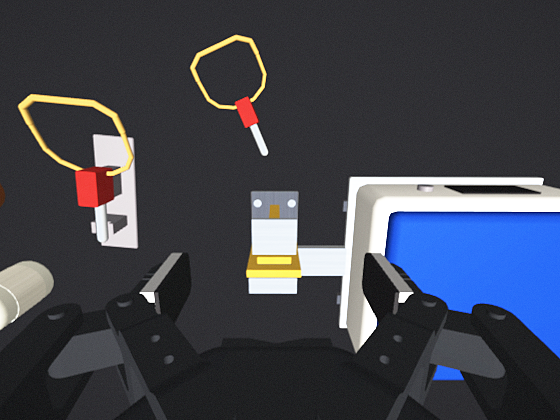

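```bash
python3 - <<'E'
from h import *
w=load("pics/c_wrist.npz");s=load("pics/c_scene.npz")
crop(w,230,180,320,300,6,"pics/c1.png"); crop(s,325,155,385,225,10,"pics/c2.png")
P=cloud(w);hsv=cv2.cvtColor(w["pixels"],cv2.COLOR_RGB2HSV)
z=P[...,2]
roi=(P[...,0]>.48)&(P[...,0]<.62)&(P[...,1]>-.07)&(P[...,1]<.03)
yel=(hsv[...,0]>20)&(hsv[...,0]<32)&(hsv[...,1]>150)&(hsv[...,2]>120)
for nm,m in(("plate",roi&yel&(z>.1)),("ledge",roi&~yel&(z>.067)&(z<.072)&(P[...,0]<.572)),("tongue",roi&~yel&(z>.095)&(z<.11)),("base",roi&(z<.012)&(z>.003))):
    q=P[m]; r=cv2.minAreaRect((q[:,:2]*1000).astype(np.float32)); print(nm,np.round(cv2.boxPoints(r),1).tolist(),np.round(r[1],1),round(r[2],1),len(q),np.median(q[:,2]).round(4))
for nm in["t"]:
  pass
# hole in scene
E
```

```text
plate [[566.0999755859375, -50.79999923706055], [575.0, -51.5], [579.2999877929688, 3.4000000953674316], [570.4000244140625, 4.0]] [55.   8.9] 85.6 351 0.107
ledge [[525.0999755859375, -44.70000076293945], [568.0, -48.099998474121094], [572.2000122070312, 4.300000190734863], [529.2999877929688, 7.699999809265137]] [52.6 43. ] 85.4 1559 0.0704
tongue [[566.2999877929688, -51.099998474121094], [595.0, -53.400001525878906], [599.5, 2.4000000953674316], [570.7999877929688, 4.800000190734863]] [56.  28.8] 85.4 1006 0.1058
base [[476.29998779296875, 13.699999809265137], [489.70001220703125, -82.80000305175781], [602.7000122070312, -67.0999984741211], [589.2000122070312, 29.399999618530273]] [114.   97.4] 7.9 1138 0.009
```

View pics/c1.png

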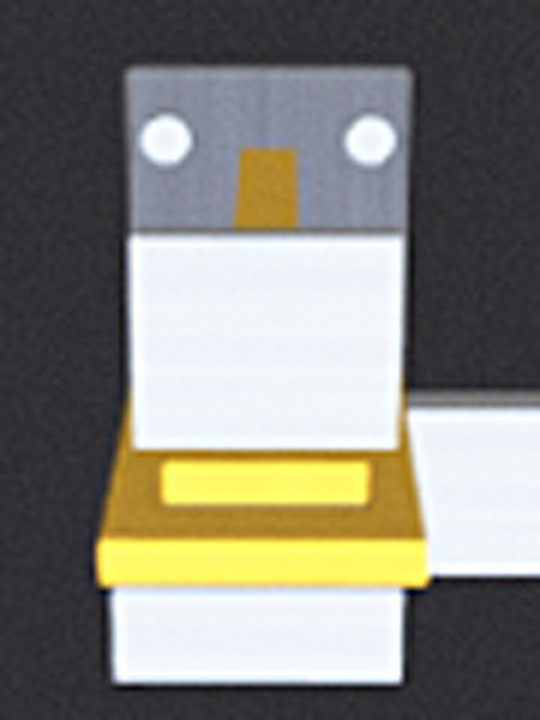

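View pics/c2.png

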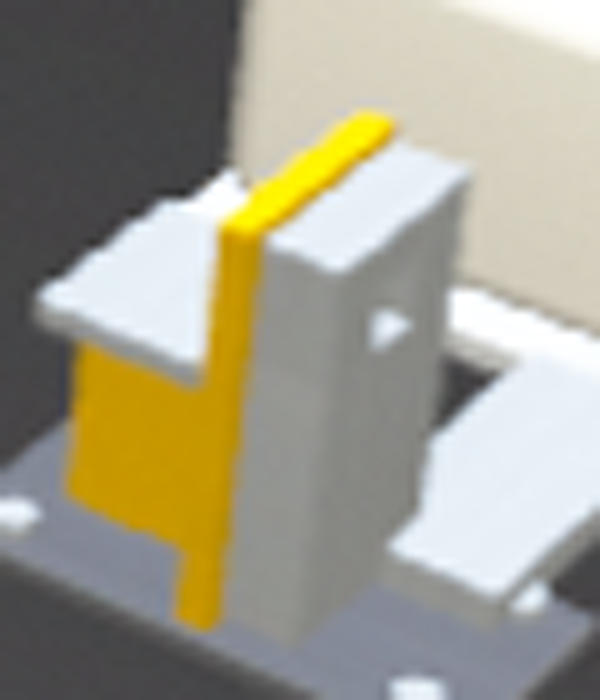

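```bash
python3 - <<'E'
from h import *
w=load("pics/c_wrist.npz");s=load("pics/c_scene.npz")
pw=lambda x,y:(230+(x+.5)/6-.5,180+(y+.5)/6-.5)
def W(x,y,z): return ray(w,*pw(x,y),z)[:2]*1000
for nm,x,y,z in[("plate FL",430,540,.1065),("plate FR",97,540,.1065),("plate BR",97,585,.1065),("plate BL",430,585,.1065),("tong BR",113,683,.1055),("tong BL",403,683,.1055),("ledge nearR",132,235,.0695),("ledge nearL",404,235,.0695),("ledge farR",133,447,.0695),("ledge farL",398,447,.0695),("slot floor",160,505,.0765),("slot floor L",371,505,.0765)]:
    print(nm,np.round(W(x,y,z),1))
E
```

```text
plate FL [571.2   5.2]
plate FR [566.5 -51.5]
plate BR [575.  -52.4]
plate BL [579.8   4.7]
tong BR [595.  -51.9]
tong BL [599.2  -1.2]
ledge nearR [524.4 -44. ]
ledge nearL [528.6   6. ]
ledge farR [566.9 -48.4]
ledge farL [571.1   2.1]
slot floor [576.  -43.6]
slot floor L [579.2  -4. ]
```

```bash
python3 - <<'E'
from h import *
s=load("pics/c_scene.npz")
S=np.array([.5686,-.0229,.085]); a=np.radians(-4.75)
X=np.array([np.cos(a),np.sin(a),0]);Y=np.array([-np.sin(a),np.cos(a),0]);Z=np.array([0,0,1.])
f=lambda x,y,z:S+X*x/1e3+Y*y/1e3+Z*z/1e3
z2=lambda u,v:((u-325+.5)*10-.5,(v-155+.5)*10-.5)
for nm,p in[("plate FR top",(0,-28,21.5)),("plate BR top",(8,-28,21.5)),("plate BL top",(8,28,21.5)),("tong BR top",(28,-26.2,20.5)),("tong BL top",(28,23.8,20.5)),("tong BR bot",(28,-26.2,-76)),("hole0 bot R",(28,-7.2,-8)),("hole0 bot L",(28,7.2,-8)),("hole0 top R",(28,-7.2,8)),("hole0 top L",(28,7.2,8))]:
    u,v=proj(s,f(*p)); print(nm,np.round(z2(u,v)))
K=s["K"]
def onface(x,y,xf=28):
    u=325+(x+.5)/10-.5;v=155+(y+.5)/10-.5
    r=rot(s["rotation"])@np.array([(u-K[0,2])/K[0,0],-(v-K[1,2])/K[1,1],-1.])
    t=((S-s["position"])@X+xf/1e3)/(r@X); q=s["position"]+t*r-S; return np.round([q@Y*1e3,q@Z*1e3],1)
for p in[(340,275),(470,175),(370,350),(412,325),(370,310)]: print(p,onface(*p))
g=s["pixels"][183:193,358:370].sum(2)//3; print(g)
E
```

```text
plate FR top [200. 219.]
plate BR top [235. 232.]
plate BL top [380. 120.]
tong BR top [326. 268.]
tong BL top [454. 165.]
tong BR bot [277. 660.]
hole0 bot R [360. 348.]
hole0 bot L [396. 318.]
hole0 top R [369. 281.]
hole0 top L [405. 251.]
(340, 275) [-19.8  15.7]
(470, 175) [31.6 14.6]
(370, 350) [ -2.6 -10.9]
(412, 325) [ 14.7 -13.6]
(370, 310) [-4.9 -0. ]
[[144 138 134 134 135 140 144 145 140 133 134 135]
 [142 135 134 134 137 140 145 145 139 133 134 158]
 [140 135 134 134 137 142 144 144 138 134 134 162]
 [140 135 133 134 168 207 195 155 136 134 134 162]
 [141 135 134 133 192 234 238 205 147 133 132 162]
 [141 134 133 133 193 225 200 153 137 133 133 157]
 [139 133 133 134 176 177 145 134 134 133 132 154]
 [138 133 133 135 141 140 134 135 135 134 133 121]
 [139 133 133 134 134 135 134 134 133 132 125  97]
 [137 134 136 136 134 134 134 134 133 132 124  94]]
```

```bash
python3 -m jog '[{"dx":0,"dy":0,"dz":0,"turn":0.097,"gripper":-1},{"dx":-0.013,"dy":-0.103,"dz":0.04,"turn":0,"gripper":-1},{"dx":-0.013,"dy":-0.103,"dz":0.04,"turn":0,"gripper":-1},{"dx":-0.013,"dy":-0.103,"dz":0.04,"turn":0,"gripper":-1},{"dx":-0.012,"dy":-0.104,"dz":0.04,"turn":0,"gripper":-1},{"dx":0,"dy":0,"dz":0,"turn":0,"gripper":-1}]' && python3 - <<'E'
from h import *
w=snap("wrist","d")
P=cloud(w);hsv=cv2.cvtColor(w["pixels"],cv2.COLOR_RGB2HSV)
red=((hsv[...,0]<8)|(hsv[...,0]>172))&(hsv[...,1]>180)&(hsv[...,2]>60)
roi=(abs(P[...,0]-.48)<.06)&(abs(P[...,1]+.22)<.05)
q=P[roi&red&(P[...,2]>.0615)]; r=cv2.minAreaRect((q[:,:2]*1000).astype(np.float32)); print(r,len(q),np.median(q[:,2]))
m=roi&~red&(P[...,2]>.035)&(P[...,2]<.06)&(P[...,0]>.507)
q=P[m][:,:2]; c=q.mean(0); u=np.linalg.svd(q-c)[2][0]; u*=np.sign(u[0]); print(" shank",c,np.degrees(np.arctan2(u[1],u[0])),len(q), q[:,0].max())
E
```

```text
time: 2.75
tool_pos: [0.482, -0.2206, 0.3233]
tool_rot: [-0.001, 0.091, 0.996, 0.0]
force: [-0.6, 1.3, -0.4]
finger_gap: 0.0854
((477.162109375, -221.80596923828125), (20.40445327758789, 38.89646530151367), 80.00305938720703) 1140 0.06485204673584369
 shank [ 0.52551033 -0.23039952] -12.03299255420559 618 0.5399645484478852
```

View pics/d_wrist.png

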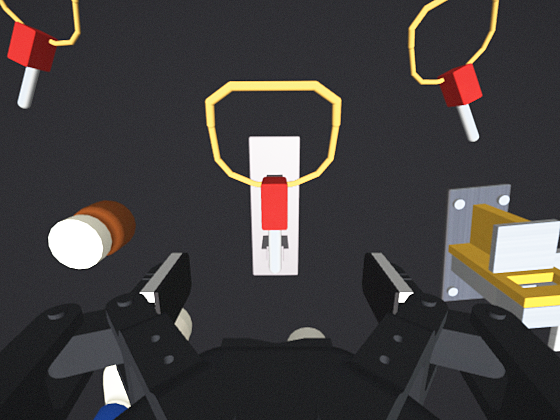

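```bash
python3 -m jog '[{"dx":0.001,"dy":-0.004,"dz":0.06,"turn":0,"gripper":-1},{"dx":0,"dy":0,"dz":0.08,"turn":0,"gripper":-1},{"dx":0,"dy":0,"dz":0.06,"turn":0,"gripper":-1},{"dx":0,"dy":0,"dz":0.032,"turn":0,"gripper":-1},{"dx":0,"dy":0,"dz":0,"turn":0,"gripper":-0.3},{"dx":0,"dy":0,"dz":0,"turn":0,"gripper":1},{"dx":0,"dy":0,"dz":0,"turn":0,"gripper":1},{"dx":0,"dy":0,"dz":0,"turn":0,"gripper":1}]'
```

```text
time: 3.8
tool_pos: [0.482, -0.2213, 0.2098]
tool_rot: [0.001, 0.09, 0.996, -0.0]
force: [-0.5, -0.0, 10.1]
finger_gap: 0.0209
```

```bash
python3 -m jog '[{"dx":0,"dy":0,"dz":-0.03,"turn":0,"gripper":1},{"dx":0,"dy":0,"dz":-0.05,"turn":0,"gripper":1},{"dx":0,"dy":0,"dz":-0.06,"turn":0,"gripper":1},{"dx":0,"dy":0,"dz":-0.02,"turn":0,"gripper":1},{"dx":0,"dy":0,"dz":0,"turn":0,"gripper":1}]' && python3 - <<'E'
from h import *
w=snap("wrist","e")
P=cloud(w);hsv=cv2.cvtColor(w["pixels"],cv2.COLOR_RGB2HSV)
from cell import telemetry
st=telemetry.sense();T=rot(st["tool_rot"]);Q=(P-st["tool_pos"])@T*1000
red=((hsv[...,0]<8)|(hsv[...,0]>172))&(hsv[...,1]>180)&(hsv[...,2]>60)
m=red&(abs(Q[...,0])<50)&(abs(Q[...,1])<40)&(Q[...,2]>100)
q=Q[m];print(len(q),np.percentile(q,[1,50,99],axis=0).round(1))
print(st["tool_pos"],st["force"])
E
```

```text
time: 4.42
tool_pos: [0.4817, -0.2211, 0.2893]
tool_rot: [0.001, 0.09, 0.996, -0.0]
force: [-1.0, 0.4, -2.7]
finger_gap: 0.0207
4768 [[-14.4 -10.6 142.8]
 [ 10.6  -0.3 144.4]
 [ 24.   10.3 175.1]]
[ 0.4814731  -0.22102946  0.28855362] [-0.11492535  0.14300442 -2.87109941]
```

View pics/e_wrist.png

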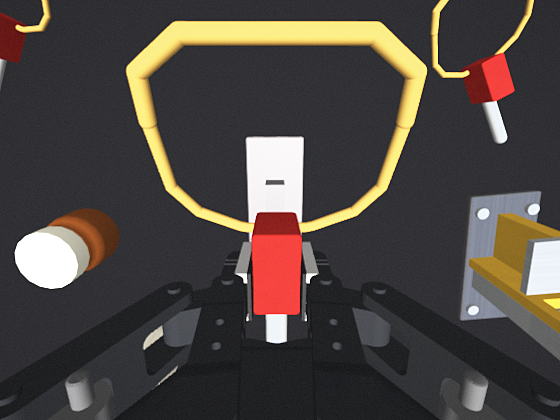

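```bash
python3 -m jog '[{"dx":0,"dy":0.03,"dz":0,"turn":-0.05,"gripper":1},{"dx":0.006,"dy":0.06,"dz":0,"turn":-0.045,"gripper":1},{"dx":0.006,"dy":0.09,"dz":0,"turn":0,"gripper":1},{"dx":0,"dy":0.09,"dz":0,"turn":0,"gripper":1},{"dx":0,"dy":0.08,"dz":0,"turn":0,"gripper":1},{"dx":0,"dy":0.05,"dz":0,"turn":0,"gripper":1},{"dx":0,"dy":0.007,"dz":0,"turn":0,"gripper":1},{"dx":0,"dy":0,"dz":0,"turn":0,"gripper":1}]' ; cat >> h.py <<'E'
S0=np.array([.5686,-.0229,.085]); _a=np.radians(-4.75)
DX=np.array([np.cos(_a),np.sin(_a),0]);DY=np.array([-np.sin(_a),np.cos(_a),0])
def dock():
    from cell import telemetry
    st=telemetry.sense();T=rot(st["tool_rot"]);d=st["tool_pos"]-S0
    f=st["force"]
    print("TCP in slot frame mm x %.1f y %.1f z %.1f"%(d@DX*1e3,d@DY*1e3,d[2]*1e3),"yaw err deg %.2f"%np.degrees(np.arctan2(-T[:,0]@DY,-T[:,0]@DX)),"tilt",np.round(T[:2,2],4),"F dock %.1f %.1f %.1f"%(f@DX,f@DY,f[2]),"t",round(st["time"],2),"gap",round(st["finger_gap"],4))
    return st
E
python3 -c "from h import *;dock()"
```

```text
time: 5.48
tool_pos: [0.4948, -0.0176, 0.2882]
tool_rot: [-0.001, 0.04, 0.999, 0.0]
force: [-0.1, -0.4, -2.6]
finger_gap: 0.0212
TCP in slot frame mm x -73.9 y -0.9 z 203.2 yaw err deg 0.20 tilt [-0.001  0.   ] F dock -0.1 -0.4 -2.6 t 5.47 gap 0.0212
```

```bash
python3 -m jog '[{"dx":0.003,"dy":0,"dz":0.02,"turn":0,"gripper":1},{"dx":0,"dy":0,"dz":0.03,"turn":0,"gripper":1},{"dx":0,"dy":0,"dz":0.018,"turn":0,"gripper":1},{"dx":0,"dy":0,"dz":0,"turn":0,"gripper":1}]'; python3 - <<'E'
from h import *
dock()
w=snap("wrist","f");s=snap("scene","f");t=snap("top","f")
crop(w,180,180,380,400,3,"pics/f1.png"); crop(s,290,140,400,230,7,"pics/f2.png");crop(t,170,140,260,250,6,"pics/f3.png")
E
```

```text
time: 5.98
tool_pos: [0.4932, -0.0181, 0.2536]
tool_rot: [-0.001, 0.041, 0.999, 0.0]
force: [0.7, -0.3, -2.1]
finger_gap: 0.0213
TCP in slot frame mm x -75.5 y -1.4 z 168.6 yaw err deg 0.07 tilt [-0.002   0.0002] F dock 0.7 -0.2 -2.1 t 5.97 gap 0.0213
```

View pics/f1.png

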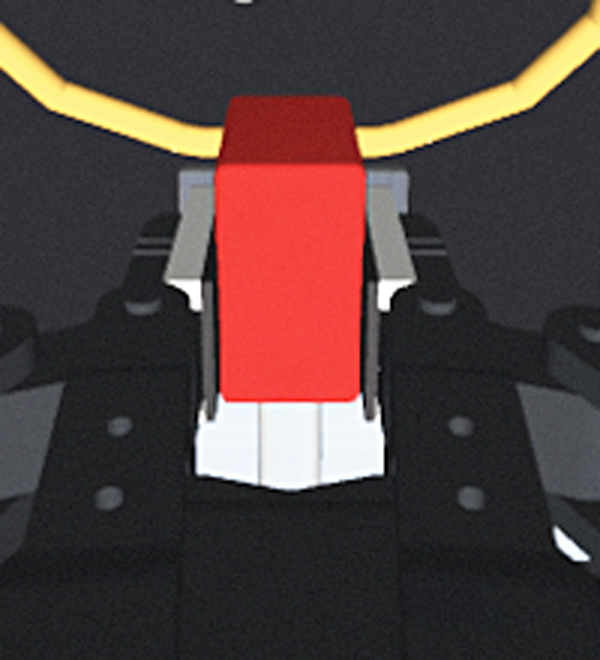

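View pics/f2.png

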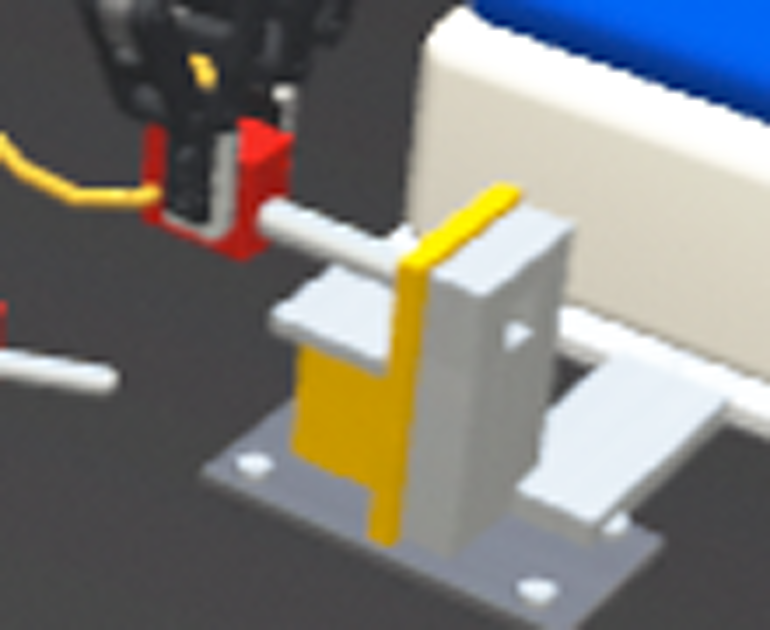

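View pics/f3.png

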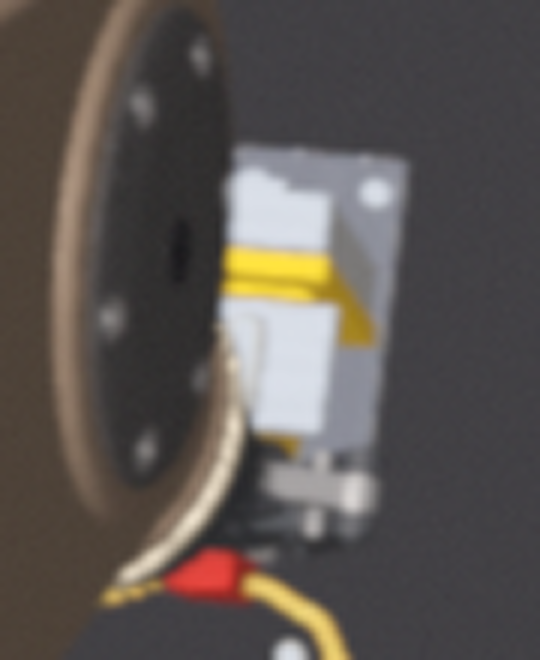

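```bash
python3 -m jog '[{"dx":-0.01,"dy":0,"dz":0,"turn":0,"gripper":1},{"dx":-0.01,"dy":0,"dz":0,"turn":0,"gripper":1},{"dx":-0.008,"dy":0,"dz":0,"turn":0,"gripper":1},{"dx":-0.004,"dy":0,"dz":0,"turn":0,"gripper":1}]'; python3 -c "from h import *;dock()"
```

```text
time: 6.62
tool_pos: [0.5099, -0.0191, 0.2548]
tool_rot: [0.0, 0.041, 0.999, -0.0]
force: [-0.9, 0.2, -2.7]
finger_gap: 0.0212
TCP in slot frame mm x -58.8 y -1.1 z 169.8 yaw err deg 0.10 tilt [ 0.0003 -0.    ] F dock -1.0 0.2 -2.7 t 6.62 gap 0.0212
```

```bash
python3 -m jog '[{"dx":-0.003,"dy":0,"dz":0,"turn":0,"gripper":1},{"dx":-0.003,"dy":0,"dz":0,"turn":0,"gripper":1}]'; python3 -c "from h import *;dock()"; python3 -m jog '[{"dx":-0.003,"dy":0,"dz":0,"turn":0,"gripper":1},{"dx":0,"dy":0,"dz":0,"turn":0,"gripper":1}]'; python3 -c "from h import *;dock()"
```

```text
time: 6.88
tool_pos: [0.5125, -0.0194, 0.2547]
tool_rot: [-0.0, 0.041, 0.999, 0.0]
force: [0.5, -0.3, -1.5]
finger_gap: 0.0213
TCP in slot frame mm x -56.2 y -1.1 z 169.7 yaw err deg 0.09 tilt [-0.0002  0.    ] F dock 0.5 -0.3 -1.5 t 6.88 gap 0.0213
time: 7.12
tool_pos: [0.5141, -0.0195, 0.2547]
tool_rot: [0.0, 0.041, 0.999, -0.0]
force: [-0.3, 0.2, -2.2]
finger_gap: 0.021
TCP in slot frame mm x -54.6 y -1.1 z 169.7 yaw err deg 0.09 tilt [ 0. -0.] F dock -0.3 0.2 -2.2 t 7.12 gap 0.021
```

```bash
python3 -m jog '[{"dx":-0.003,"dy":0,"dz":0,"turn":0,"gripper":1},{"dx":-0.003,"dy":0,"dz":0,"turn":0,"gripper":1}]'; python3 -c "from h import *;dock()"; python3 -m jog '[{"dx":-0.003,"dy":0,"dz":0,"turn":0,"gripper":1},{"dx":0,"dy":0,"dz":0,"turn":0,"gripper":1}]'; python3 -c "from h import *;dock()"
```

```text
time: 7.38
tool_pos: [0.5171, -0.0198, 0.2547]
tool_rot: [0.0, 0.041, 0.999, -0.0]
force: [0.2, 0.4, -2.2]
finger_gap: 0.021
TCP in slot frame mm x -51.6 y -1.1 z 169.7 yaw err deg 0.09 tilt [ 0. -0.] F dock 0.2 0.4 -2.2 t 7.38 gap 0.021
time: 7.62
tool_pos: [0.5186, -0.0199, 0.2547]
tool_rot: [0.0, 0.041, 0.999, 0.0]
force: [-0.2, 0.5, -1.5]
finger_gap: 0.0207
TCP in slot frame mm x -50.1 y -1.1 z 169.7 yaw err deg 0.09 tilt [0.0001 0.    ] F dock -0.2 0.5 -1.5 t 7.62 gap 0.0207
```

```bash
python3 -m jog '[{"dx":-0.005,"dy":0,"dz":0,"turn":0,"gripper":1},{"dx":-0.005,"dy":0,"dz":0,"turn":0,"gripper":1},{"dx":-0.005,"dy":0,"dz":0,"turn":0,"gripper":1}]'; python3 -c "from h import *;dock()"; python3 -m jog '[{"dx":-0.005,"dy":0,"dz":0,"turn":0,"gripper":1},{"dx":-0.005,"dy":0,"dz":0,"turn":0,"gripper":1},{"dx":-0.005,"dy":0,"dz":0,"turn":0,"gripper":1}]'; python3 -c "from h import *;dock()"
```

```text
time: 8.0
tool_pos: [0.5262, -0.0205, 0.2547]
tool_rot: [0.0, 0.041, 0.999, -0.0]
force: [-0.5, -0.2, -3.7]
finger_gap: 0.0211
TCP in slot frame mm x -42.5 y -1.1 z 169.7 yaw err deg 0.10 tilt [ 0.0001 -0.    ] F dock -0.5 -0.2 -3.7 t 8.0 gap 0.0211
time: 8.38
tool_pos: [0.5336, -0.0211, 0.2547]
tool_rot: [-0.0, 0.041, 0.999, -0.0]
force: [0.5, -0.2, -1.8]
finger_gap: 0.0212
TCP in slot frame mm x -35.0 y -1.1 z 169.7 yaw err deg 0.09 tilt [-0. -0.] F dock 0.5 -0.1 -1.8 t 8.38 gap 0.0212
```

```bash
python3 -m jog '[{"dx":-0.006,"dy":0,"dz":0,"turn":0,"gripper":1},{"dx":-0.006,"dy":0,"dz":0,"turn":0,"gripper":1},{"dx":-0.006,"dy":0,"dz":0,"turn":0,"gripper":1},{"dx":-0.006,"dy":0,"dz":0,"turn":0,"gripper":1},{"dx":-0.004,"dy":0,"dz":0,"turn":0,"gripper":1},{"dx":0,"dy":0,"dz":0,"turn":0,"gripper":1}]'; python3 - <<'E'
from h import *
dock()
w=snap("wrist","g");s=snap("scene","g")
crop(w,180,180,380,400,3,"pics/g1.png"); crop(s,290,140,400,230,7,"pics/g2.png")
E
```

```text
time: 9.12
tool_pos: [0.5475, -0.0222, 0.2547]
tool_rot: [0.0, 0.041, 0.999, -0.0]
force: [0.3, -0.7, -3.1]
finger_gap: 0.0207
TCP in slot frame mm x -21.1 y -1.1 z 169.7 yaw err deg 0.09 tilt [ 0.0001 -0.    ] F dock 0.3 -0.7 -3.1 t 9.12 gap 0.0207
```

View pics/g2.png

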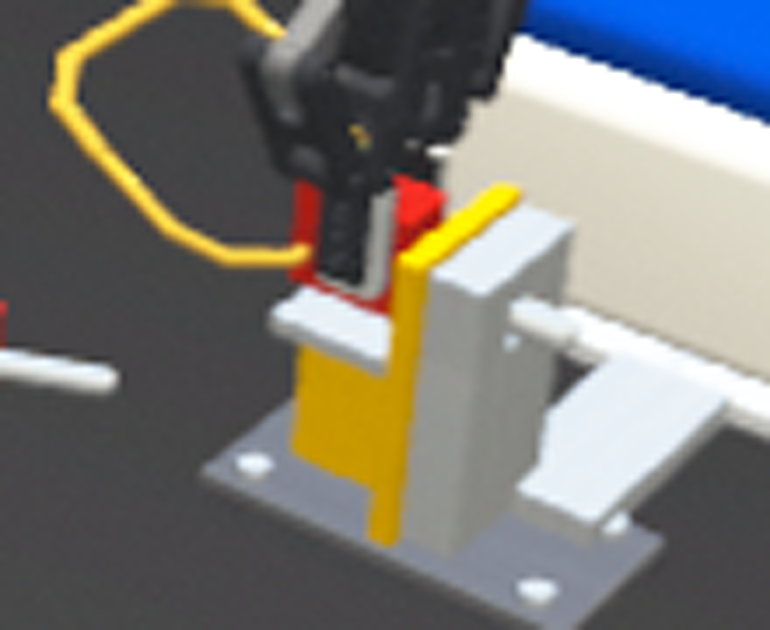

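View pics/g1.png

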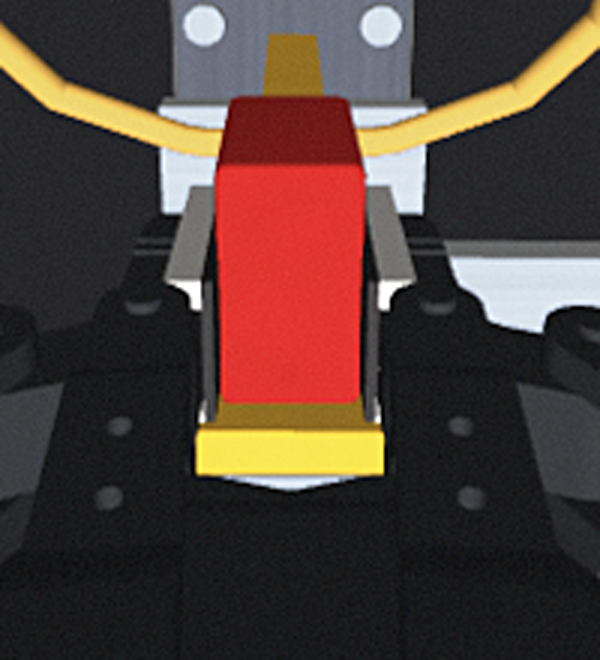

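```bash
python3 -m jog '[{"dx":-0.003,"dy":0,"dz":0,"turn":0,"gripper":1},{"dx":-0.003,"dy":0,"dz":0,"turn":0,"gripper":1},{"dx":0,"dy":0,"dz":0,"turn":0,"gripper":1}]'; python3 -c "from h import *;dock()";  python3 -m jog '[{"dx":-0.002,"dy":0,"dz":0,"turn":0,"gripper":1},{"dx":-0.002,"dy":0,"dz":0,"turn":0,"gripper":1}]'; python3 -c "from h import *;dock()"
```

```text
time: 9.6
tool_pos: [0.5505, -0.0225, 0.2547]
tool_rot: [0.0, 0.041, 0.999, -0.0]
force: [-0.1, 0.5, -2.4]
finger_gap: 0.0211
TCP in slot frame mm x -18.0 y -1.1 z 169.7 yaw err deg 0.09 tilt [ 0.0001 -0.    ] F dock -0.2 0.5 -2.4 t 9.6 gap 0.0211
time: 9.85
tool_pos: [0.5525, -0.0226, 0.2547]
tool_rot: [-0.0, 0.041, 0.999, -0.0]
force: [0.3, -0.3, -2.4]
finger_gap: 0.0211
TCP in slot frame mm x -16.1 y -1.1 z 169.7 yaw err deg 0.10 tilt [-0. -0.] F dock 0.3 -0.3 -2.4 t 9.85 gap 0.0211
```

```bash
python3 -m jog '[{"dx":-0.002,"dy":0,"dz":0,"turn":0,"gripper":1}]'; python3 -c "from h import *;dock()";  python3 -m jog '[{"dx":-0.0015,"dy":0,"dz":0,"turn":0,"gripper":1}]'; python3 -c "from h import *;dock()"
```

```text
time: 9.98
tool_pos: [0.5534, -0.0227, 0.2547]
tool_rot: [-0.0, 0.041, 0.999, -0.0]
force: [-4.1, -0.0, -1.1]
finger_gap: 0.0211
TCP in slot frame mm x -15.2 y -1.1 z 169.7 yaw err deg 0.09 tilt [-0.0002  0.    ] F dock -4.1 -0.4 -1.1 t 9.97 gap 0.0211
time: 10.1
tool_pos: [0.5537, -0.0227, 0.2546]
tool_rot: [-0.001, 0.041, 0.999, 0.0]
force: [-7.1, -0.6, 1.9]
finger_gap: 0.0212
TCP in slot frame mm x -14.9 y -1.1 z 169.6 yaw err deg 0.09 tilt [-0.0015  0.0001] F dock -7.0 -1.1 1.9 t 10.1 gap 0.0212
```

```bash
python3 -m jog '[{"dx":0,"dy":0,"dz":0.002,"turn":0,"gripper":1},{"dx":0,"dy":0,"dz":0.002,"turn":0,"gripper":1},{"dx":0,"dy":0,"dz":0,"turn":0,"gripper":1}]'; python3 -c "from h import *;dock()";  python3 -m jog '[{"dx":0,"dy":0,"dz":0,"turn":0,"gripper":0.2},{"dx":0,"dy":0,"dz":0,"turn":0,"gripper":0.1},{"dx":0,"dy":0,"dz":0,"turn":0,"gripper":0.1},{"dx":0,"dy":0,"dz":0,"turn":0,"gripper":0.1}]'; python3 - <<'E'
from h import *
dock()
w=snap("wrist","i");s=snap("scene","i")
crop(w,180,180,380,400,3,"pics/i1.png"); crop(s,290,140,400,230,7,"pics/i2.png")
E
```

```text
time: 10.48
tool_pos: [0.5536, -0.0227, 0.2526]
tool_rot: [-0.001, 0.041, 0.999, 0.0]
force: [-6.3, -0.6, 3.2]
finger_gap: 0.0211
TCP in slot frame mm x -14.9 y -1.1 z 167.6 yaw err deg 0.09 tilt [-0.0013  0.0001] F dock -6.3 -1.1 3.2 t 10.47 gap 0.0211
time: 10.98
tool_pos: [0.5542, -0.0228, 0.2527]
tool_rot: [0.0, 0.041, 0.999, -0.0]
force: [-0.1, -0.8, 0.0]
finger_gap: 0.0386
TCP in slot frame mm x -14.3 y -1.1 z 167.7 yaw err deg 0.09 tilt [ 0.0002 -0.    ] F dock -0.0 -0.8 0.0 t 10.97 gap 0.0386
```

View pics/i2.png

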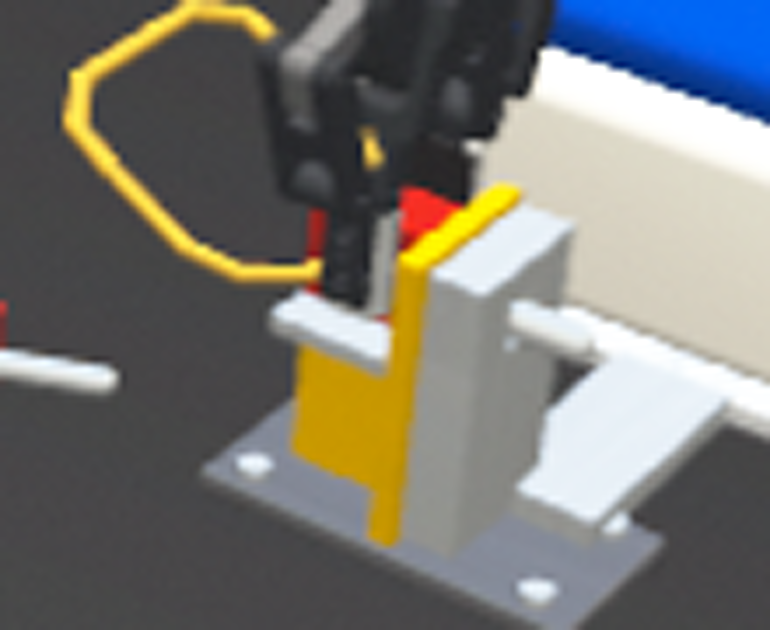

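View pics/i1.png

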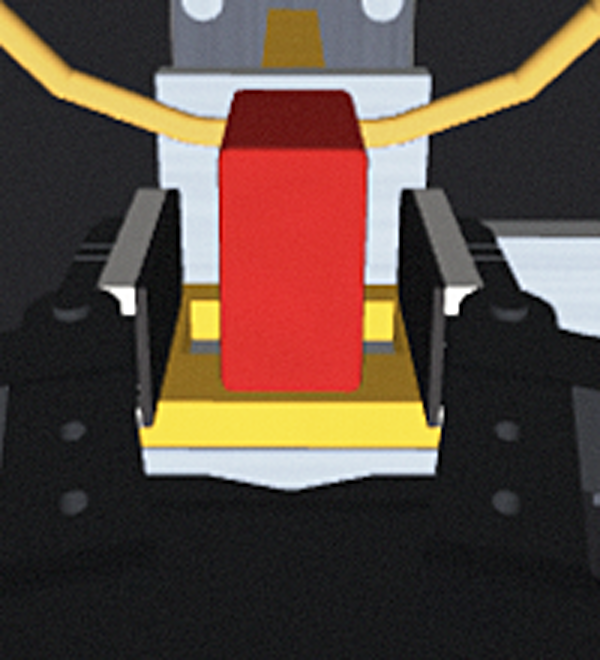

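```bash
python3 - <<'E'
from h import *
w=load("pics/i_wrist.npz")
c=lambda x,y:(180+(x+.5)/3-.5,180+(y+.5)/3-.5)
for nm,x,y,z in[("head front L",222,390,.107),("head front R",362,390,.107),("plate L",437,401,.1065),("plate R",142,401,.1065),("plate back L",437,447,.1065),("headrear",220,150,.107),("headrearR",366,150,.107)]:
    p=ray(w,*c(x,y),z)-S0; print(nm,np.round([p@DX*1e3,p@DY*1e3],1))
E
```

```text
head front L [ -1.4 -11.5]
head front R [-1.5 10.1]
plate L [ 0.9 21.8]
plate R [  0.9 -24. ]
plate back L [ 9.3 22.2]
headrear [-40.7 -11. ]
headrearR [-40.8   9.7]
```

```bash
python3 - <<'E'
from h import *
for f,pts in(("g",[("head",290,402,.109),("plate",290,430,.1065)]),("i",[("head",290,390,.107),("head",290,390,.109),("plate",290,401,.1065)])):
    w=load(f"pics/{f}_wrist.npz")
    for nm,x,y,z in pts:
        p=ray(w,180+(x+.5)/3-.5,180+(y+.5)/3-.5,z)-S0; print(f,nm,z,np.round([p@DX*1e3,p@DY*1e3],1))
    g=w["pixels"][300:335,276]; 
    for i in range(0,35): print(300+i,g[i],end="; ")
    print()
    P=cloud(w); print(np.round((P[300:335:2,276,:]-S0)@DX*1e3,1),np.round(P[300:335:2,276,2]*1e3,1))
E
```

```text
g head 0.109 [-6.1 -1. ]
g plate 0.1065 [ 0.9 -1. ]
300 [226  55  52]; 301 [222  52  49]; 302 [225  53  50]; 303 [221  47  47]; 304 [225  52  49]; 305 [224  51  48]; 306 [223  51  45]; 307 [223  50  48]; 308 [223  54  48]; 309 [223  51  45]; 310 [227  54  50]; 311 [226  50  48]; 312 [229  51  48]; 313 [228  40  44]; 314 [195  86  42]; 315 [140 118  35]; 316 [142 110  36]; 317 [148 112  37]; 318 [145 108  32]; 319 [142 107  32]; 320 [144 110  35]; 321 [138 103  27]; 322 [132  98  30]; 323 [212 167  53]; 324 [254 234  81]; 325 [253 238  88]; 326 [250 234  86]; 327 [250 233  85]; 328 [250 233  85]; 329 [250 232  83]; 330 [250 233  82]; 331 [250 234  86]; 332 [250 232  84]; 333 [250 232  84]; 334 [250 232  82]; 
[-14.5 -12.7 -11.8 -10.8  -9.2  -8.8  -7.3  -5.3   0.5   0.6  -0.    0.9
   1.    2.4   3.    4.1   5.2   6.5] [110.7 109.5 109.8 109.8 109.1 110.  109.4 108.1 101.8 103.2 105.5 105.8
 107.2 106.8 107.4 107.5 107.5 107.3]
i head 0.107 [-1.4 -1. ]
i head 0.109 [-2.9 -1. ]
i plate 0.1065 [ 0.9 -1. ]
300 [220  51  48]; 301 [219  52  49]; 302 [222  53  50]; 303 [219  49  48]; 304 [220  53  46]; 305 [219  53  46]; 306 [218  47  42]; 307 [224  53  49]; 308 [227  54  50]; 309 [230  45  47]; 310 [190  81  37]; 311 [129 109  29]; 312 [136 105  34]; 313 [155 116  35]; 314 [241 203  67]; 315 [255 241  91]; 316 [250 232  83]; 317 [248 229  79]; 318 [249 231  84]; 319 [249 231  85]; 320 [249 231  83]; 321 [248 230  81]; 322 [249 230  81]; 323 [248 228  79]; 324 [250 233  87]; 325 [249 231  82]; 326 [249 230  79]; 327 [255 238  79]; 328 [238 200  75]; 329 [133 131 133]; 330 [182 194 216]; 331 [214 228 238]; 332 [215 228 236]; 333 [217 227 235]; 334 [216 227 235]; 
[-6.4 -6.3 -4.4 -3.9 -3.5 -1.2  0.5  0.8  2.   2.4  3.6  5.   5.6  6.9
  8.5 10.4  nan 12.6] [106.8 108.2 106.9 107.7 108.6 107.  106.  107.1 106.9 107.8 107.8 107.3
 108.  107.7 107.  106.1   nan 106.1]
```

```bash
python3 -m jog '[{"dx":0,"dy":0,"dz":0,"turn":0,"gripper":1},{"dx":0,"dy":0,"dz":0,"turn":0,"gripper":1},{"dx":0,"dy":0,"dz":0,"turn":0,"gripper":1}]'; python3 -c "from h import *;dock()";  python3 -m jog '[{"dx":-0.002,"dy":0,"dz":0,"turn":0,"gripper":1},{"dx":0,"dy":0,"dz":0,"turn":0,"gripper":1}]'; python3 - <<'E'
from h import *
dock()
w=snap("wrist","j")
for i in range(304,320): print(i,w["pixels"][i,276],end="; ")
E
```

```text
time: 11.45
tool_pos: [0.5542, -0.0228, 0.2529]
tool_rot: [0.0, 0.041, 0.999, -0.0]
force: [-1.6, -0.6, 5.2]
finger_gap: 0.0211
TCP in slot frame mm x -14.4 y -1.1 z 167.9 yaw err deg 0.09 tilt [ 0.0001 -0.    ] F dock -1.6 -0.7 5.2 t 11.45 gap 0.0211
time: 11.7
tool_pos: [0.5545, -0.0228, 0.2528]
tool_rot: [-0.001, 0.041, 0.999, 0.0]
force: [-5.6, 0.1, 9.9]
finger_gap: 0.0211
TCP in slot frame mm x -14.1 y -1.1 z 167.8 yaw err deg 0.09 tilt [-0.0016  0.0001] F dock -5.6 -0.3 9.9 t 11.7 gap 0.0211
304 [216  50  46]; 305 [216  51  47]; 306 [219  52  49]; 307 [218  47  44]; 308 [219  48  48]; 309 [222  41  45]; 310 [187  80  38]; 311 [126 110  30]; 312 [126  96  27]; 313 [173 135  42]; 314 [245 213  73]; 315 [252 235  83]; 316 [249 230  84]; 317 [247 226  77]; 318 [246 225  76]; 319 [247 226  78];
```

```bash
python3 -m jog '[{"dx":0.001,"dy":0,"dz":0,"turn":0,"gripper":1},{"dx":0,"dy":0,"dz":0,"turn":0,"gripper":0.1},{"dx":0,"dy":0,"dz":0,"turn":0,"gripper":0.1},{"dx":0,"dy":0,"dz":0,"turn":0,"gripper":0.1},{"dx":0,"dy":0,"dz":-0.02,"turn":0,"gripper":0.1},{"dx":0,"dy":0,"dz":-0.06,"turn":0,"gripper":0.1},{"dx":0,"dy":0,"dz":-0.1,"turn":0,"gripper":0.1},{"dx":0,"dy":0,"dz":-0.1,"turn":0,"gripper":0.3}]'; python3 -c "from h import *;dock()"; python3 -m jog '[{"dx":0.1,"dy":0,"dz":0,"turn":0,"gripper":0.43},{"dx":0.1,"dy":0,"dz":0,"turn":0,"gripper":0.43},{"dx":0.038,"dy":0,"dz":0,"turn":0,"gripper":0.43},{"dx":0,"dy":0,"dz":0,"turn":0,"gripper":0.43}]'; python3 - <<'E'
from h import *
dock()
w=snap("wrist","k");s=snap("scene","k");t=snap("top","k")
crop(s,240,120,400,230,5,"pics/k2.png");crop(t,170,140,260,250,6,"pics/k3.png")
E
```

```text
time: 12.75
tool_pos: [0.5544, -0.0228, 0.3947]
tool_rot: [-0.0, 0.041, 0.999, 0.0]
force: [0.0, -0.6, 0.1]
finger_gap: 0.0301
TCP in slot frame mm x -14.2 y -1.1 z 309.7 yaw err deg 0.10 tilt [-0.0001  0.    ] F dock 0.1 -0.6 0.1 t 12.75 gap 0.0301
time: 13.25
tool_pos: [0.4355, -0.0131, 0.3934]
tool_rot: [0.001, 0.041, 0.999, -0.0]
force: [1.0, -0.0, 0.9]
finger_gap: 0.0244
TCP in slot frame mm x -133.5 y -1.3 z 308.4 yaw err deg 0.09 tilt [ 0.0011 -0.0001] F dock 1.0 0.1 0.9 t 13.25 gap 0.0244
```

View pics/k_wrist.png

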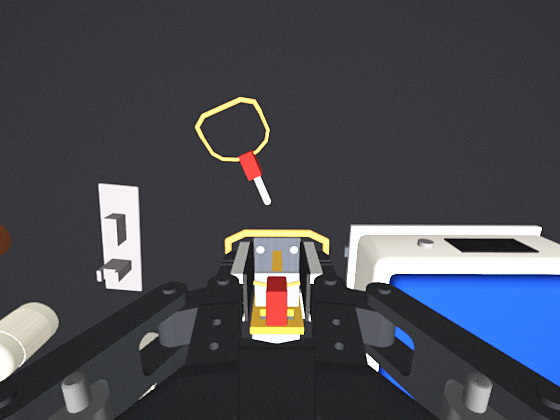

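View pics/k2.png

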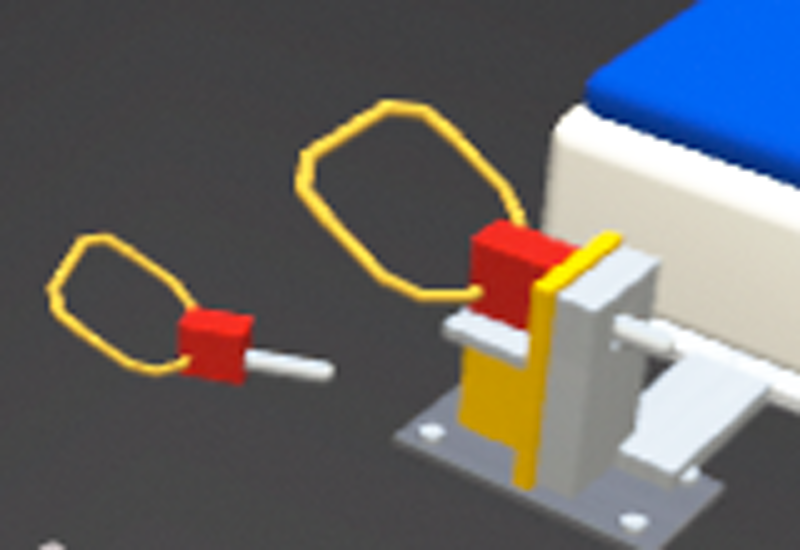

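```bash
python3 - <<'E'
from h import *
w=load("pics/k_wrist.npz");P=(cloud(w)-S0)*1e3
for r in range(228,240): 
    p=P[r,277]; print(r,w["pixels"][r,277],np.round([p@DX,p@DY,p[2]],1))
p=ray(w,277,234,.131)-S0; print(np.round([p@DX*1e3,p@DY*1e3],1))
hsv=cv2.cvtColor(w["pixels"],cv2.COLOR_RGB2HSV)
yel=(hsv[...,0]>18)&(hsv[...,0]<32)&(hsv[...,1]>120)&(hsv[...,2]>120)
m=yel[232:236]; print(np.nonzero(m.any(0))[0][[0,-1]])
s=load("pics/k_scene.npz");Q=(cloud(s)-S0)*1e3;hs=cv2.cvtColor(s["pixels"],cv2.COLOR_RGB2HSV)
ys=(hs[...,0]>18)&(hs[...,0]<32)&(hs[...,1]>120)&(hs[...,2]>120)
X=Q@DX;Y=Q@DY
m=ys&(X<-40)&(X>-140)&(abs(Y)<60)&(Q[...,2]>0)
q=np.c_[X[m],Y[m],Q[m][:,2]]; far=q[q[:,0]<-95]; print(len(q),len(far),np.round(far.mean(0),1),np.round(far.min(0),1),np.round(far.max(0),1))
E
```

```text
228 [43 50 65] [-69.7  -0.  -84.3]
229 [151 114  66] [-68.1  -0.  -84.6]
230 [255 226 111] [-114.3   -0.5   42.1]
231 [255 254 149] [-113.9   -0.5   43.4]
232 [255 251 160] [-113.3   -0.5   44.2]
233 [255 250 162] [-111.7   -0.5   42.5]
234 [255 252 163] [-111.    -0.5   43.1]
235 [255 255 154] [-110.2   -0.5   43.4]
236 [243 197  99] [-108.8   -0.5   42.4]
237 [ 86  88 104] [-59.9  -0.  -76.6]
238 [139 147 161] [-58.7  -0.  -76.2]
239 [162 168 185] [-57.3  -0.  -76.1]
[-112.1   -0.5]
[232 320]
238 102 [-104.9   -1.    39.3] [-110.9  -47.2   31.5] [-95.1  44.8  43.9]
```

```bash
python3 -m jog '[{"dx":-0.001,"dy":0,"dz":0.06,"turn":0,"gripper":0.43},{"dx":0,"dy":0,"dz":0.08,"turn":0,"gripper":0.43},{"dx":0,"dy":0,"dz":0.06,"turn":0,"gripper":0.43},{"dx":0,"dy":0,"dz":0.022,"turn":0,"gripper":0.43},{"dx":0,"dy":0,"dz":0,"turn":0,"gripper":0.43}]'; cat >> h.py <<'E'
HX,HZ=-36.,-2.
def way(ph):
    p=np.radians(ph);bx,bz=HX+88*np.cos(p),HZ+88*np.sin(p)
    h=np.interp(ph,[30,45,60,100,180],[3,2.1,-2,-14,-16]) # corner height rel bar
    ox=np.interp(ph,[4,30,45,60,180],[11,4,-2.1,-3,-3])
    return bx+ox-11,bz+h+172
def rows(phs):
    st=dock();T=rot(st["tool_rot"]);d=(st["tool_pos"]-S0)*1e3;x,z=d@DX,d[2]
    for ph in phs:
        X,Z=way(ph); print(ph,"TCP %.0f %.0f"%(X,Z),"dx %.4f dz %.4f"%(-(X-x)/500,-(Z-z)/500)); x,z=X,Z
E
python3 -c "
from h import *
rows([149,144,139,134,129,124,119,114,109])"
```

```text
time: 14.02
tool_pos: [0.4371, -0.0133, 0.2814]
tool_rot: [-0.001, 0.041, 0.999, 0.0]
force: [-0.5, 0.0, 0.5]
finger_gap: 0.0245
TCP in slot frame mm x -131.9 y -1.3 z 196.4 yaw err deg 0.09 tilt [-0.001   0.0001] F dock -0.5 -0.0 0.5 t 14.03 gap 0.0245
149 TCP -125 200 dx -0.0129 dz -0.0074
144 TCP -121 207 dx -0.0085 dz -0.0131
139 TCP -116 213 dx -0.0096 dz -0.0123
134 TCP -111 218 dx -0.0106 dz -0.0114
129 TCP -105 224 dx -0.0115 dz -0.0104
124 TCP -99 228 dx -0.0123 dz -0.0094
119 TCP -93 232 dx -0.0131 dz -0.0083
114 TCP -86 236 dx -0.0137 dz -0.0071
109 TCP -79 239 dx -0.0143 dz -0.0059
```

```bash
python3 -m jog '[{"dx":-0.012,"dy":0,"dz":-0.007,"turn":0,"gripper":0.43},{"dx":-0.0085,"dy":0,"dz":-0.013,"turn":0,"gripper":0.43},{"dx":-0.0095,"dy":0,"dz":-0.0125,"turn":0,"gripper":0.43},{"dx":-0.0105,"dy":0,"dz":-0.0115,"turn":0,"gripper":0.43},{"dx":-0.0115,"dy":0,"dz":-0.0105,"turn":0,"gripper":0.43},{"dx":-0.0125,"dy":0,"dz":-0.0095,"turn":0,"gripper":0.43},{"dx":0,"dy":0,"dz":0,"turn":0,"gripper":0.43}]'; python3 - <<'E'
from h import *
w=snap("wrist","l");s=snap("scene","l")
crop(s,240,100,400,230,5,"pics/l2.png")
rows([119,114,109,104,99,94,89,84,79])
E
```

```text
time: 14.9
tool_pos: [0.4695, -0.0159, 0.3142]
tool_rot: [0.001, 0.041, 0.999, -0.0]
force: [-0.9, -0.2, 0.5]
finger_gap: 0.0238
TCP in slot frame mm x -100.1 y -1.2 z 228.7 yaw err deg 0.09 tilt [ 0.0003 -0.    ] F dock -0.6 0.2 -0.0 t 15.0 gap 0.0241
119 TCP -93 232 dx -0.0148 dz -0.0077
114 TCP -86 236 dx -0.0137 dz -0.0071
109 TCP -79 239 dx -0.0143 dz -0.0059
104 TCP -71 241 dx -0.0147 dz -0.0046
99 TCP -64 243 dx -0.0150 dz -0.0039
94 TCP -56 246 dx -0.0153 dz -0.0047
89 TCP -48 247 dx -0.0153 dz -0.0034
84 TCP -41 248 dx -0.0153 dz -0.0021
79 TCP -33 249 dx -0.0152 dz -0.0007
```

View pics/l2.png

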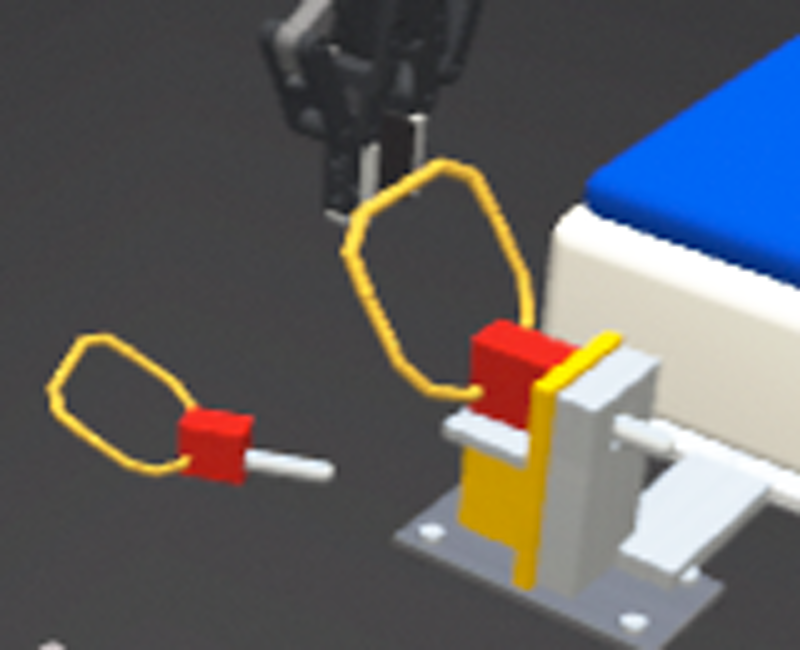

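View pics/l_wrist.png

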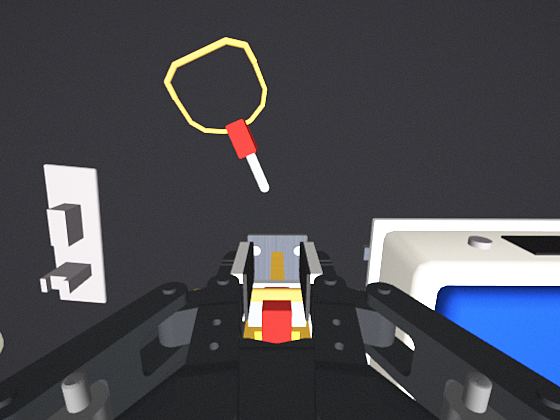

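```bash
python3 -m jog '[{"dx":-0.0148,"dy":0,"dz":-0.0075,"turn":0,"gripper":0.43},{"dx":-0.0138,"dy":0,"dz":-0.007,"turn":0,"gripper":0.43},{"dx":-0.0143,"dy":0,"dz":-0.006,"turn":0,"gripper":0.43},{"dx":-0.0147,"dy":0,"dz":-0.0045,"turn":0,"gripper":0.43},{"dx":-0.015,"dy":0,"dz":-0.0035,"turn":0,"gripper":0.43},{"dx":-0.015,"dy":0,"dz":-0.003,"turn":0,"gripper":0.43},{"dx":-0.015,"dy":0,"dz":-0.003,"turn":0,"gripper":0.43},{"dx":0,"dy":0,"dz":0,"turn":0,"gripper":0.43}]'; python3 - <<'E'
from h import *
w=snap("wrist","m");s=snap("scene","m")
crop(s,280,80,420,220,5,"pics/m2.png")
rows([84,79,74,69,64,59,54,49,44,39])
E
```

```text
time: 16.0
tool_pos: [0.5204, -0.02, 0.331]
tool_rot: [0.0, 0.041, 0.999, -0.0]
force: [-0.7, -0.0, -0.7]
finger_gap: 0.0245
TCP in slot frame mm x -49.0 y -1.1 z 245.8 yaw err deg 0.09 tilt [-0.0005  0.    ] F dock -0.5 0.5 0.0 t 16.1 gap 0.0245
84 TCP -41 248 dx -0.0165 dz -0.0051
79 TCP -33 249 dx -0.0152 dz -0.0007
74 TCP -26 248 dx -0.0149 dz 0.0006
69 TCP -18 247 dx -0.0146 dz 0.0019
64 TCP -11 246 dx -0.0141 dz 0.0031
59 TCP -5 244 dx -0.0136 dz 0.0044
54 TCP 2 241 dx -0.0134 dz 0.0057
49 TCP 8 237 dx -0.0126 dz 0.0068
44 TCP 15 233 dx -0.0124 dz 0.0083
39 TCP 22 228 dx -0.0142 dz 0.0109
```

View pics/m2.png

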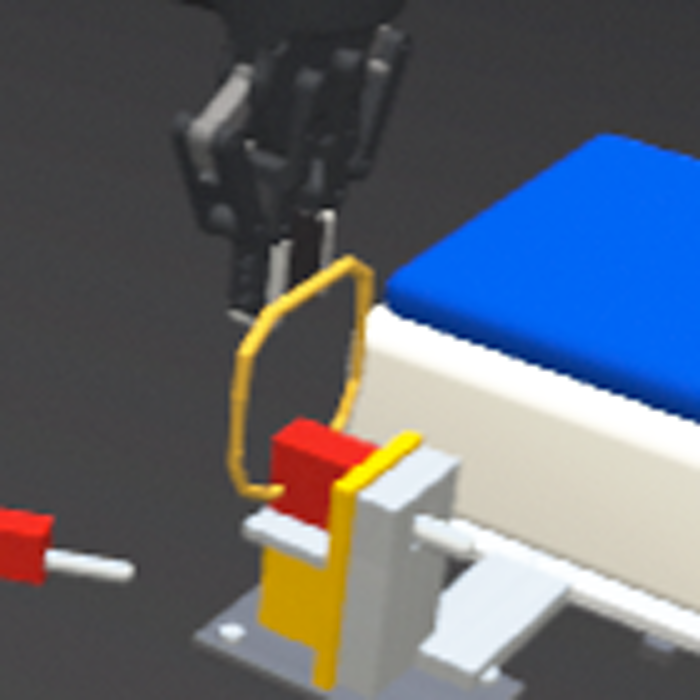

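```bash
cat >> h.py <<'E'
def ringpts(d,exc=0):
    Q=(cloud(d)-S0)*1e3;hs=cv2.cvtColor(d["pixels"],cv2.COLOR_RGB2HSV)
    ys=(hs[...,0]>16)&(hs[...,0]<32)&(hs[...,1]>110)&(hs[...,2]>110)
    X=Q@DX;Y=Q@DY;m=ys&(abs(Y+1)<60)&(X>-150)&(X<90)&(Q[...,2]>-40)
    return np.c_[X[m],Y[m],Q[m][:,2]]
E
python3 - <<'E'
from h import *
s=load("pics/m_scene.npz");q=ringpts(s)
r=np.hypot(q[:,0]-HX,q[:,2]-HZ);b=q[(r>78)&(r<95)&(q[:,2]>25)];print(len(q),len(b),np.round(b.mean(0),1),np.round(b.min(0),1),b.max(0).round(1),np.degrees(np.arctan2(b[:,2].mean()-HZ,b[:,0].mean()-HX)))
E
```

```text
488 98 [-32.2  -8.7  84.7] [-37.4 -47.   76.1] [-28.9  44.6  90.1] 87.47399670024843
```

```bash
python3 -m jog '[{"dx":-0.016,"dy":0,"dz":-0.003,"turn":0,"gripper":0.43},{"dx":-0.015,"dy":0,"dz":-0.002,"turn":0,"gripper":0.43},{"dx":-0.015,"dy":0,"dz":0,"turn":0,"gripper":0.43},{"dx":-0.0145,"dy":0,"dz":0.001,"turn":0,"gripper":0.43},{"dx":-0.014,"dy":0,"dz":0.003,"turn":0,"gripper":0.43},{"dx":-0.0135,"dy":0,"dz":0.0045,"turn":0,"gripper":0.43},{"dx":0,"dy":0,"dz":0,"turn":0,"gripper":0.43}]'; python3 - <<'E'
from h import *
w=snap("wrist","n");s=snap("scene","n")
crop(s,280,80,420,220,5,"pics/n2.png")
q=ringpts(s)
r=np.hypot(q[:,0]-HX,q[:,2]-HZ);b=q[(r>78)&(r<95)&(q[:,2]>25)];print(len(q),len(b),np.round(b.mean(0),1),np.round(b.min(0),1),b.max(0).round(1),np.degrees(np.arctan2(b[:,2].mean()-HZ,b[:,0].mean()-HX)))
rows([59,54,49,44,39,34,29,24,19,14,9,6])
E
```

```text
time: 16.98
tool_pos: [0.564, -0.0236, 0.3288]
tool_rot: [-0.0, 0.041, 0.999, 0.0]
force: [-0.4, -0.7, -0.3]
finger_gap: 0.0242
422 89 [ 10.5 -13.7  74.2] [  3.  -49.   65.5] [14.3 42.  78.5] 58.590819335364706
TCP in slot frame mm x -4.9 y -1.1 z 244.1 yaw err deg 0.09 tilt [-0.0002  0.    ] F dock -1.3 0.2 -0.5 t 17.07 gap 0.0243
59 TCP -5 244 dx -0.0006 dz 0.0008
54 TCP 2 241 dx -0.0134 dz 0.0057
49 TCP 8 237 dx -0.0126 dz 0.0068
44 TCP 15 233 dx -0.0124 dz 0.0083
39 TCP 22 228 dx -0.0142 dz 0.0109
34 TCP 28 222 dx -0.0132 dz 0.0117
29 TCP 34 216 dx -0.0118 dz 0.0126
24 TCP 39 209 dx -0.0095 dz 0.0137
19 TCP 43 202 dx -0.0083 dz 0.0143
14 TCP 47 194 dx -0.0071 dz 0.0147
9 TCP 50 187 dx -0.0058 dz 0.0150
6 TCP 51 182 dx -0.0028 dz 0.0091
```

View pics/n2.png

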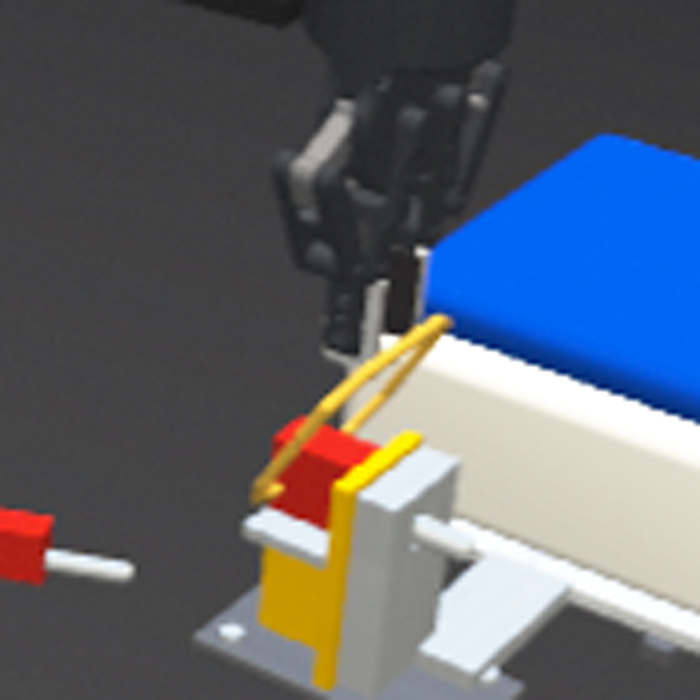

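View pics/n_wrist.png

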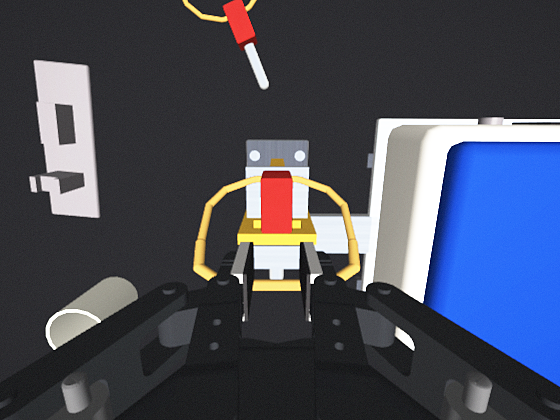

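```bash
python3 -m jog '[{"dx":-0.0135,"dy":0,"dz":0.0055,"turn":0,"gripper":0.43},{"dx":-0.0125,"dy":0,"dz":0.007,"turn":0,"gripper":0.43},{"dx":-0.0125,"dy":0,"dz":0.0085,"turn":0,"gripper":0.43},{"dx":-0.014,"dy":0,"dz":0.0105,"turn":0,"gripper":0.43},{"dx":-0.013,"dy":0,"dz":0.0115,"turn":0,"gripper":0.43},{"dx":0,"dy":0,"dz":0,"turn":0,"gripper":0.43}]'; python3 - <<'E'
from h import *
w=snap("wrist","o");s=snap("scene","o")
crop(s,280,80,420,220,5,"pics/o2.png")
q=ringpts(s)
r=np.hypot(q[:,0]-HX,q[:,2]-HZ);b=q[(r>78)&(r<95)&(q[:,2]>25)];print(len(q),len(b),np.round(b.mean(0),1),np.round(b.min(0),1),b.max(0).round(1),np.degrees(np.arctan2(b[:,2].mean()-HZ,b[:,0].mean()-HX)))
rows([34,29,24,19,14,9,6])
E
```

```text
time: 17.82
tool_pos: [0.5966, -0.0263, 0.307]
tool_rot: [-0.0, 0.041, 0.999, 0.0]
force: [-0.7, 0.6, 0.7]
finger_gap: 0.0243
367 92 [ 38.6 -12.2  47.7] [ 26.9 -49.   39.9] [43.6 38.2 52.1] 33.65874382195216
TCP in slot frame mm x 27.9 y -1.0 z 222.6 yaw err deg 0.09 tilt [-0.0003  0.    ] F dock -1.7 -0.2 -0.4 t 17.93 gap 0.0242
34 TCP 28 222 dx -0.0010 dz 0.0012
29 TCP 34 216 dx -0.0118 dz 0.0126
24 TCP 39 209 dx -0.0095 dz 0.0137
19 TCP 43 202 dx -0.0083 dz 0.0143
14 TCP 47 194 dx -0.0071 dz 0.0147
9 TCP 50 187 dx -0.0058 dz 0.0150
6 TCP 51 182 dx -0.0028 dz 0.0091
```

View pics/o2.png

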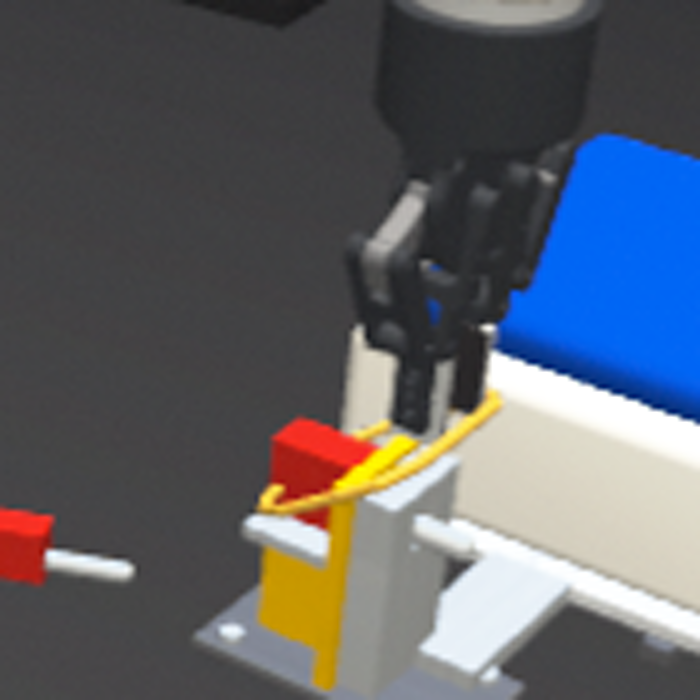

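View pics/o_wrist.png

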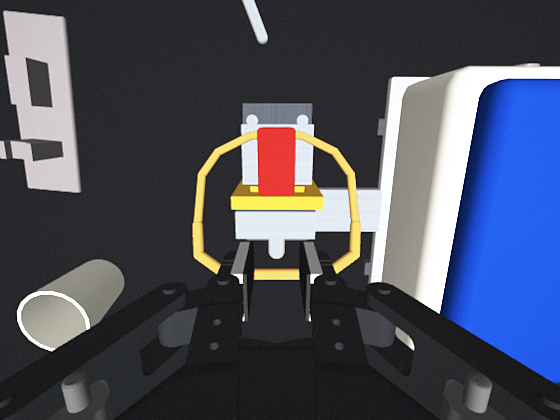

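```bash
python3 -m jog '[{"dx":-0.0125,"dy":0,"dz":0.0125,"turn":0,"gripper":0.43},{"dx":-0.0105,"dy":0,"dz":0.0135,"turn":0,"gripper":0.43},{"dx":-0.009,"dy":0,"dz":0.014,"turn":0,"gripper":0.43},{"dx":-0.0075,"dy":0,"dz":0.0145,"turn":0,"gripper":0.43},{"dx":-0.0055,"dy":0,"dz":0.012,"turn":0,"gripper":0.43},{"dx":0,"dy":0,"dz":0,"turn":0,"gripper":0.43}]'; python3 - <<'E'
from h import *
w=snap("wrist","p");s=snap("scene","p")
crop(s,280,80,420,220,5,"pics/p2.png")
q=ringpts(s)
r=np.hypot(q[:,0]-HX,q[:,2]-HZ);b=q[(r>78)&(r<95)];print(len(q),len(b),np.round(b.mean(0),1),np.round(b.min(0),1),b.max(0).round(1),np.degrees(np.arctan2(b[:,2].mean()-HZ,b[:,0].mean()-HX)))
rows([9,6,4,2])
E
```

```text
time: 18.68
tool_pos: [0.6187, -0.028, 0.2738]
tool_rot: [-0.0, 0.041, 0.999, 0.0]
force: [-0.4, 0.0, 1.3]
finger_gap: 0.0244
343 53 [ 50.7 -28.1  13.5] [ 40.9 -48.9   2.1] [57.6 13.9 17. ] 10.136892055031634
TCP in slot frame mm x 50.3 y -1.0 z 189.5 yaw err deg 0.09 tilt [-0.0001  0.    ] F dock -0.8 0.1 0.8 t 18.77 gap 0.0246
9 TCP 50 187 dx 0.0015 dz 0.0054
6 TCP 51 182 dx -0.0028 dz 0.0091
4 TCP 52 179 dx -0.0016 dz 0.0061
2 TCP 52 176 dx -0.0003 dz 0.0061
```

View pics/p2.png

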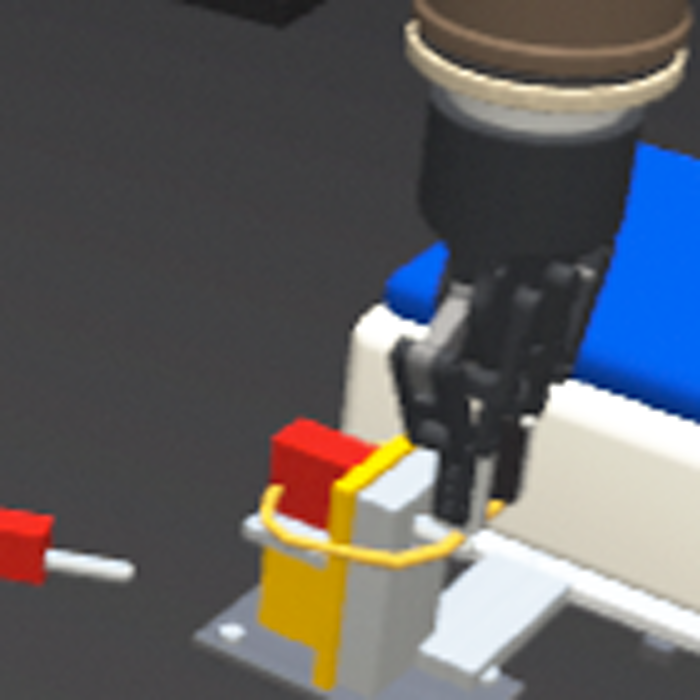

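View pics/p_wrist.png

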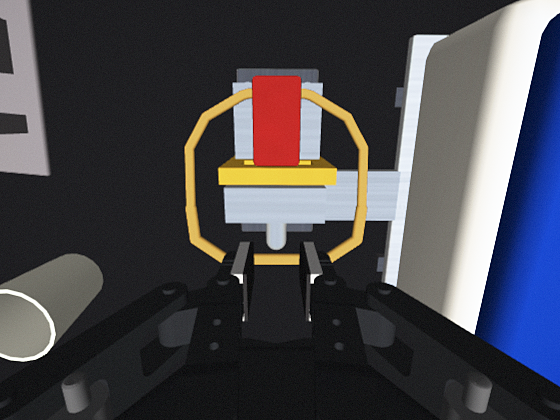

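```bash
python3 -m jog '[{"dx":-0.001,"dy":0,"dz":0.006,"turn":0,"gripper":0.43},{"dx":0,"dy":0,"dz":0.006,"turn":0,"gripper":0.43},{"dx":0,"dy":0,"dz":0.004,"turn":0,"gripper":0.43}]'; python3 -c "from h import *;dock()"; python3 -m jog '[{"dx":0,"dy":0,"dz":0.002,"turn":0,"gripper":0.43},{"dx":0,"dy":0,"dz":0.002,"turn":0,"gripper":0.43}]'; python3 -c "from h import *;dock()"; python3 -m jog '[{"dx":0,"dy":0,"dz":0.002,"turn":0,"gripper":0.43}]'; python3 -c "from h import *;dock()"
```

```text
time: 19.15
tool_pos: [0.6194, -0.0281, 0.2664]
tool_rot: [0.0, 0.041, 0.999, -0.0]
force: [1.2, 0.4, 1.4]
finger_gap: 0.0245
TCP in slot frame mm x 51.0 y -1.0 z 181.4 yaw err deg 0.09 tilt [ 0.0005 -0.    ] F dock 1.1 0.5 1.4 t 19.15 gap 0.0245
time: 19.4
tool_pos: [0.6195, -0.0281, 0.2646]
tool_rot: [0.0, 0.041, 0.999, -0.0]
force: [2.5, -0.1, 3.0]
finger_gap: 0.0242
TCP in slot frame mm x 51.1 y -1.0 z 179.6 yaw err deg 0.09 tilt [ 0.0007 -0.0001] F dock 2.5 0.1 3.0 t 19.4 gap 0.0242
time: 19.52
tool_pos: [0.6196, -0.0281, 0.2637]
tool_rot: [0.001, 0.041, 0.999, -0.0]
force: [1.9, -0.4, 6.1]
finger_gap: 0.0245
TCP in slot frame mm x 51.2 y -0.9 z 178.7 yaw err deg 0.10 tilt [ 0.001  -0.0001] F dock 2.0 -0.3 6.1 t 19.52 gap 0.0245
```

```bash
python3 -m jog '[{"dx":0,"dy":0,"dz":0.002,"turn":0,"gripper":0.43}]'; python3 -c "from h import *;dock()"; python3 -m jog '[{"dx":0,"dy":0,"dz":0.002,"turn":0,"gripper":0.43}]'; python3 -c "from h import *;dock()"; python3 -m jog '[{"dx":0,"dy":0,"dz":0.002,"turn":0,"gripper":0.43}]'; python3 -c "from h import *;dock()"
```

```text
time: 19.65
tool_pos: [0.6196, -0.0281, 0.2629]
tool_rot: [0.001, 0.041, 0.999, -0.0]
force: [0.8, -0.5, 11.0]
finger_gap: 0.0243
TCP in slot frame mm x 51.3 y -1.0 z 177.9 yaw err deg 0.09 tilt [ 0.0013 -0.0001] F dock 0.9 -0.4 11.0 t 19.65 gap 0.0243
time: 19.77
tool_pos: [0.6198, -0.0281, 0.2622]
tool_rot: [0.001, 0.041, 0.999, -0.0]
force: [2.9, -0.6, 10.8]
finger_gap: 0.0245
TCP in slot frame mm x 51.5 y -1.0 z 177.2 yaw err deg 0.09 tilt [ 0.0019 -0.0002] F dock 3.0 -0.4 10.8 t 19.77 gap 0.0245
time: 19.9
tool_pos: [0.62, -0.0281, 0.2614]
tool_rot: [0.001, 0.041, 0.999, -0.0]
force: [3.2, -0.0, 11.2]
finger_gap: 0.0243
TCP in slot frame mm x 51.7 y -1.0 z 176.4 yaw err deg 0.09 tilt [ 0.0026 -0.0002] F dock 3.2 0.3 11.2 t 19.9 gap 0.0243
```

```bash
python3 - <<'E'
from h import *
w=snap("wrist","q");s=snap("scene","q")
crop(s,310,120,410,220,7,"pics/q2.png"); crop(w,180,60,380,280,3,"pics/q1.png")
E
```

```text
(no output)
```

View pics/q2.png

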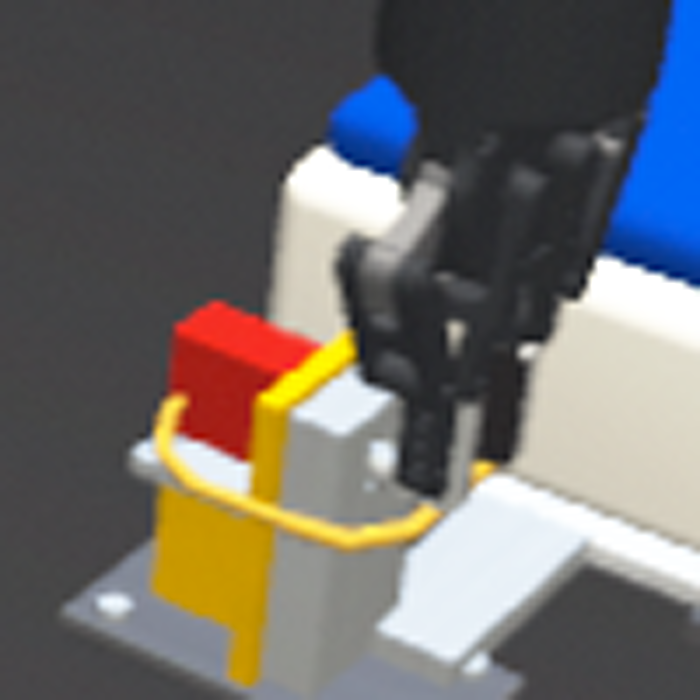

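View pics/q1.png

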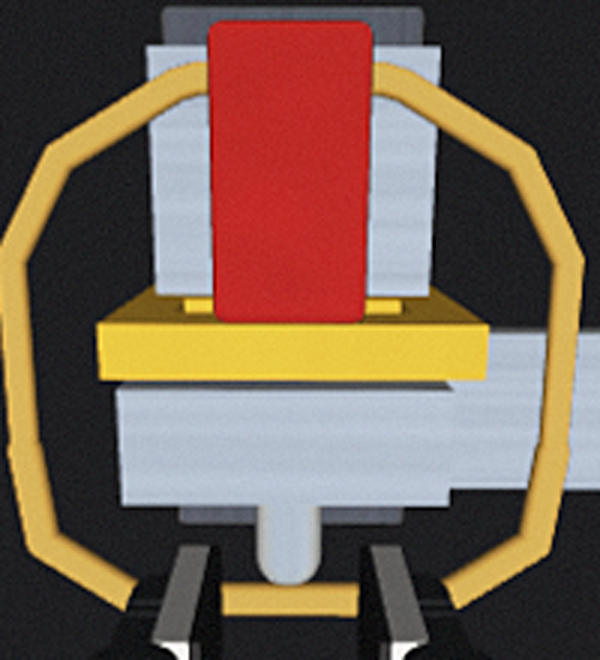

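```bash
python3 -m jog '[{"dx":0,"dy":0,"dz":0,"turn":0,"gripper":0.43}]'; python3 -c "
from h import *
dock()
for f in 'pq':
    s=load(f'pics/{f}_scene.npz');Q=(cloud(s)-S0)*1e3;hs=cv2.cvtColor(s['pixels'],cv2.COLOR_RGB2HSV)
    m=((hs[...,0]<8)|(hs[...,0]>172))&(hs[...,1]>180)&(hs[...,2]>190)
    X=Q@DX;Y=Q@DY;m&=(abs(X+20)<35)&(abs(Y)<20)&(Q[...,2]>15)
    A=np.c_[X[m],Y[m],np.ones(m.sum())];c=np.linalg.lstsq(A,Q[m][:,2],rcond=None)[0];print(f,m.sum(),'tilt rad',c[0],'z at shoulder',c[2],'z rear',c[2]-40*c[0])
"
```

```text
time: 20.12
tool_pos: [0.6201, -0.0282, 0.2613]
tool_rot: [0.001, 0.041, 0.999, -0.0]
force: [3.5, -0.1, 7.7]
finger_gap: 0.0243
TCP in slot frame mm x 51.8 y -1.0 z 176.3 yaw err deg 0.09 tilt [ 0.0027 -0.0003] F dock 3.5 0.2 7.7 t 20.12 gap 0.0243
p 102 tilt rad 0.01716975034591782 z at shoulder 21.86365183060855 z rear 21.176861816771837
q 105 tilt rad -0.012126006919075364 z at shoulder 21.99145542655876 z rear 22.476495703321774
```

```bash
python3 -m jog '[{"dx":-0.002,"dy":0,"dz":0.001,"turn":0,"gripper":0.43},{"dx":0,"dy":0,"dz":0.001,"turn":0,"gripper":0.43}]'; python3 -c "from h import *;dock()"; python3 -m jog '[{"dx":-0.001,"dy":0,"dz":0.001,"turn":0,"gripper":0.43},{"dx":0,"dy":0,"dz":0.001,"turn":0,"gripper":0.43}]'; python3 -c "from h import *;dock()"
```

```text
time: 20.38
tool_pos: [0.6208, -0.0282, 0.26]
tool_rot: [0.001, 0.041, 0.999, -0.0]
force: [2.5, -1.0, 9.3]
finger_gap: 0.0246
TCP in slot frame mm x 52.5 y -1.0 z 175.0 yaw err deg 0.09 tilt [ 0.0018 -0.0002] F dock 2.5 -0.8 9.3 t 20.38 gap 0.0246
time: 20.62
tool_pos: [0.6211, -0.0282, 0.2589]
tool_rot: [0.001, 0.041, 0.999, -0.0]
force: [2.0, -0.5, 5.0]
finger_gap: 0.0245
TCP in slot frame mm x 52.8 y -1.0 z 173.9 yaw err deg 0.09 tilt [ 0.0012 -0.0001] F dock 2.0 -0.3 5.0 t 20.62 gap 0.0245
```

```bash
python3 -m jog '[{"dx":-0.0005,"dy":0,"dz":0.002,"turn":0,"gripper":0.43},{"dx":0,"dy":0,"dz":0.002,"turn":0,"gripper":0.43}]'; python3 -c "from h import *;dock()"; python3 -m jog '[{"dx":0,"dy":0,"dz":0.002,"turn":0,"gripper":0.43},{"dx":0,"dy":0,"dz":0.001,"turn":0,"gripper":0.43}]'; python3 -c "from h import *;dock()"; python3 -m jog '[{"dx":0,"dy":0,"dz":0.002,"turn":0,"gripper":0.43},{"dx":0,"dy":0,"dz":0.001,"turn":0,"gripper":0.43}]'; python3 -c "from h import *;dock()"
```

```text
time: 20.88
tool_pos: [0.6211, -0.0282, 0.2566]
tool_rot: [0.0, 0.041, 0.999, -0.0]
force: [1.1, -0.0, 3.9]
finger_gap: 0.0246
TCP in slot frame mm x 52.8 y -1.0 z 171.6 yaw err deg 0.10 tilt [ 0.0005 -0.0001] F dock 1.1 0.1 3.9 t 20.88 gap 0.0246
time: 21.12
tool_pos: [0.6207, -0.0282, 0.2547]
tool_rot: [-0.0, 0.041, 0.999, 0.0]
force: [-0.3, -0.2, 1.4]
finger_gap: 0.0246
TCP in slot frame mm x 52.3 y -0.9 z 169.7 yaw err deg 0.10 tilt [-0.0008  0.0001] F dock -0.3 -0.2 1.4 t 21.12 gap 0.0246
time: 21.38
tool_pos: [0.6206, -0.0282, 0.2532]
tool_rot: [-0.0, 0.041, 0.999, 0.0]
force: [-0.6, 0.9, 2.1]
finger_gap: 0.0244
TCP in slot frame mm x 52.3 y -1.0 z 168.2 yaw err deg 0.10 tilt [-0.0009  0.0001] F dock -0.7 0.9 2.1 t 21.38 gap 0.0244
```

```bash
python3 -m jog '[{"dx":0,"dy":0,"dz":0.002,"turn":0,"gripper":0.43},{"dx":0,"dy":0,"dz":0.001,"turn":0,"gripper":0.43},{"dx":0,"dy":0,"dz":0,"turn":0,"gripper":0.43}]'; python3 - <<'E'
from h import *
dock()
w=snap("wrist","r");s=snap("scene","r")
crop(s,310,120,410,220,7,"pics/r2.png"); crop(w,180,60,380,280,3,"pics/r1.png")
q=ringpts(s)
r=np.hypot(q[:,0]-HX,q[:,2]-HZ);b=q[(r>78)&(r<95)];print(len(q),len(b),np.round(b.mean(0),1),np.round(b.min(0),1),b.max(0).round(1),np.degrees(np.arctan2(b[:,2].mean()-HZ,b[:,0].mean()-HX)))
E
```

```text
time: 21.75
tool_pos: [0.6209, -0.0282, 0.2519]
tool_rot: [-0.0, 0.041, 0.999, 0.0]
force: [-1.7, -0.2, 0.8]
finger_gap: 0.0243
TCP in slot frame mm x 52.6 y -1.0 z 166.9 yaw err deg 0.09 tilt [-0.0001  0.    ] F dock -1.6 -0.3 0.8 t 21.75 gap 0.0243
322 51 [ 51.8 -28.7  -7.5] [ 42.1 -48.8 -11.8] [57.9 18.6 -4.8] -3.5968014634317402
```

View pics/r2.png

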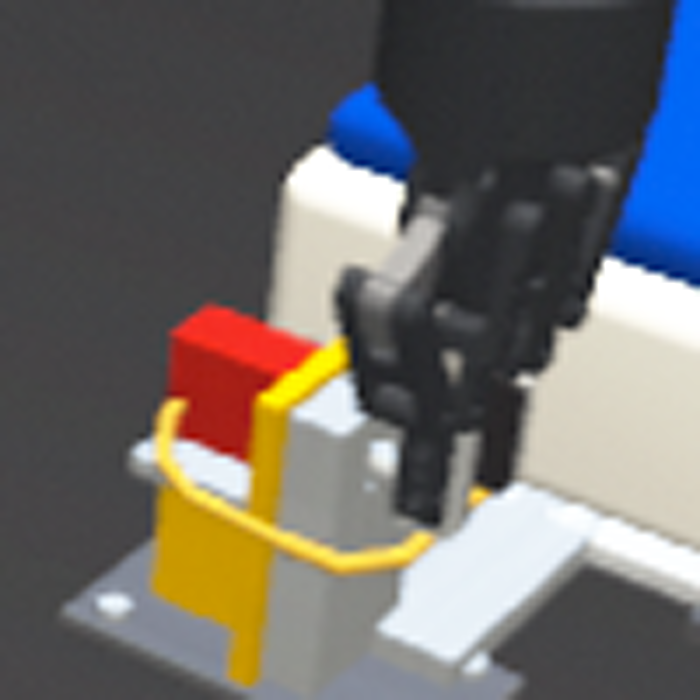

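View pics/r1.png

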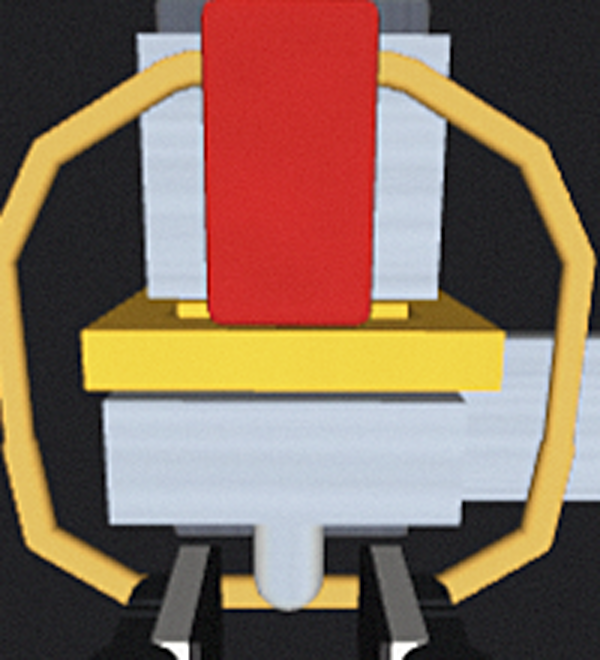

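```bash
python3 -m jog '[{"dx":0,"dy":0,"dz":-0.004,"turn":0,"gripper":0.43},{"dx":0,"dy":0,"dz":-0.008,"turn":0,"gripper":0.43},{"dx":0,"dy":0,"dz":-0.02,"turn":0,"gripper":0.43},{"dx":0,"dy":0,"dz":-0.04,"turn":0,"gripper":0.43},{"dx":0,"dy":0,"dz":-0.06,"turn":0,"gripper":0.43},{"dx":0,"dy":0,"dz":-0.08,"turn":0,"gripper":0.43},{"dx":0,"dy":0,"dz":-0.08,"turn":0,"gripper":0.43},{"dx":0,"dy":0,"dz":0,"turn":0,"gripper":0.43}]'; python3 - <<'E'
from h import *
dock()
w=snap("wrist","s");s=snap("scene","s")
crop(s,310,120,410,220,7,"pics/s2.png")
q=ringpts(s)
r=np.hypot(q[:,0]-HX,q[:,2]-HZ);b=q[(r>78)&(r<95)];b=b[abs(b[:,1])<28];print(len(q),len(b),np.round(b.mean(0),1),np.round(b.min(0),1),b.max(0).round(1),np.degrees(np.arctan2(b[:,2].mean()-HZ,b[:,0].mean()-HX)))
E
```

```text
time: 22.85
tool_pos: [0.6218, -0.0283, 0.402]
tool_rot: [0.003, 0.041, 0.999, -0.0]
force: [0.0, -0.2, 0.4]
finger_gap: 0.0242
TCP in slot frame mm x 53.5 y -0.9 z 317.0 yaw err deg 0.10 tilt [ 0.0062 -0.0006] F dock 0.1 -0.1 0.4 t 22.85 gap 0.0242
407 49 [56.5 -1.2 -4.2] [ 52.6 -27.7  -7.9] [58.9 27.8 -1.6] -1.367353567521743
```

View pics/s2.png

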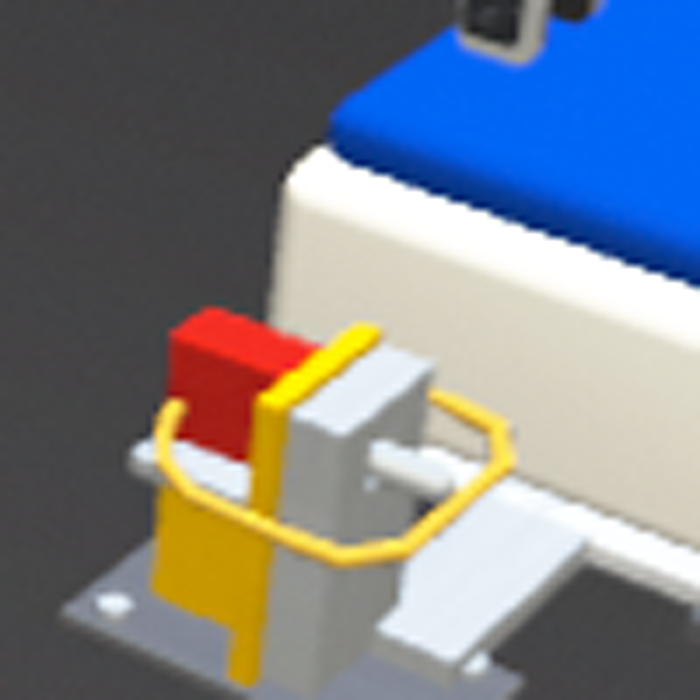

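View pics/s_wrist.png

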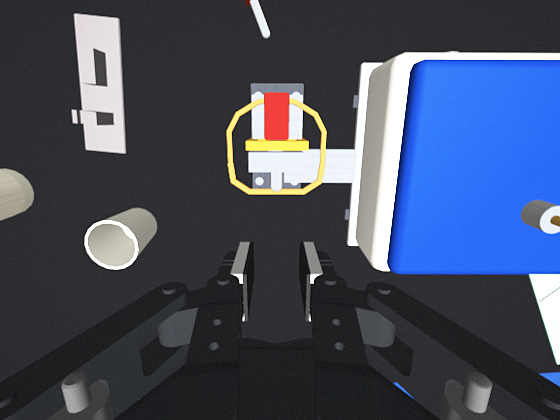

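```bash
python3 - <<'E'
from h import *
s=load("pics/s_scene.npz")
crop(s,350,160,400,205,15,"pics/s3.png")
w=load("pics/s_wrist.npz")
crop(w,215,75,340,205,5,"pics/s4.png")
for n,d in(("s",s),("w",w)):
    q=ringpts(d); q=q[(q[:,2]<10)&(q[:,2]>-15)&~((abs(q[:,1]+1)<31)&(q[:,0]<40))]
    A=np.c_[q[:,0],q[:,1],np.ones(len(q))]
    for k in range(5):
        c=np.linalg.lstsq(A,q[:,2],rcond=None)[0];e=q[:,2]-A@c;g=abs(e)<2*e.std()+.5;q,A=q[g],A[g]
    print(n,len(q),"ring slope rad",c.round(4),"z hinge",(c[0]*-36+c[2]).round(1),"z bar",(c[0]*52+c[2]).round(1),e.std().round(2), q.min(0).round(0),q.max(0).round(0))
    Q=(cloud(d)-S0)*1e3;hs=cv2.cvtColor(d['pixels'],cv2.COLOR_RGB2HSV)
    m=((hs[...,0]<8)|(hs[...,0]>172))&(hs[...,1]>180)&(hs[...,2]>150)
    X=Q@DX;Y=Q@DY;m&=(abs(X+20)<35)&(abs(Y)<20)&(Q[...,2]>17)
    A=np.c_[X[m],np.ones(m.sum())];c=np.linalg.lstsq(A,Q[m][:,2],rcond=None)[0];print(n,m.sum(),'head slope',c.round(4),X[m].min(),X[m].max())
E
```

```text
s 181 ring slope rad [-0.0272  0.0031 -2.7206] z hinge -1.7 z bar -4.1 1.21 [-22. -50.  -6.] [59. 49. -0.]
s 115 head slope [ 0.0284 21.1735] -37.46069077217557 0.7503348529620397
w 1168 ring slope rad [-2.9400e-02  4.0000e-04 -1.4746e+00] z hinge -0.4 z bar -3.0 0.85 [-28. -49.  -5.] [55. 47.  1.]
w 1082 head slope [ 0.0343 22.691 ] -40.10988345408932 -1.4473408517868729
```

View pics/s3.png

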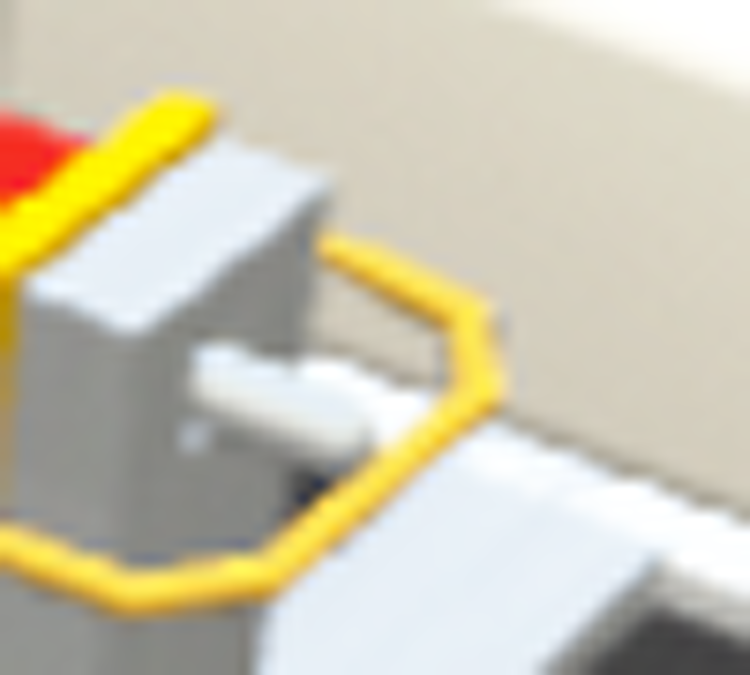

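View pics/s4.png

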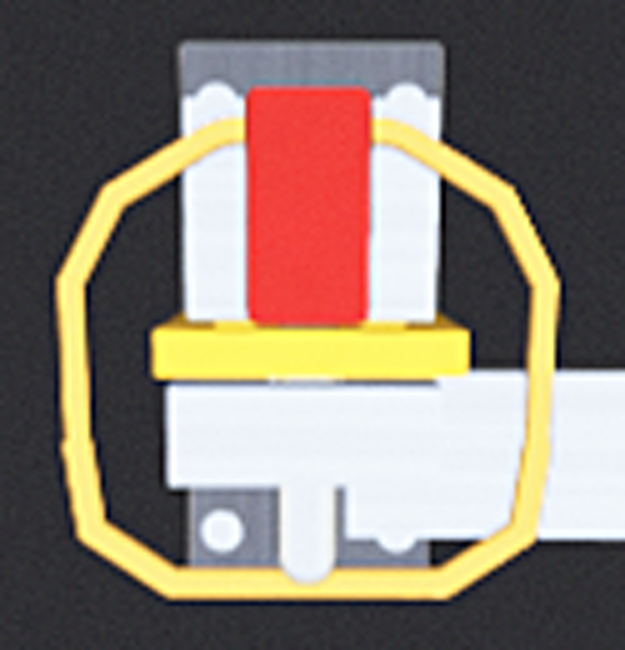

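```bash
python3 - <<'E'
from h import *
w=load("pics/s_wrist.npz")
for nm,x,y,z in(("nose",306,583,.084),("plate front",306,323,.1065),("plate back",306,380,.1065),("bar far",306,600,.080),("tongue back",250,489,.1055)):
    p=ray(w,215+(x+.5)/5-.5,75+(y+.5)/5-.5,z)-S0; print(nm,np.round([p@DX*1e3,p@DY*1e3],1))
a=load("pics/c_scene.npz");b=load("pics/s_scene.npz")
d=cv2.absdiff(a["pixels"],b["pixels"]).sum(2)
for n,(x0,y0,x1,y1) in dict(jar=(180,262,222,315),bottle=(248,262,296,342),beaker=(330,244,374,298)).items(): print(n,(d[y0:y1,x0:x1]>60).mean())
dock()
E
```

```text
nose [51.6 -1.3]
plate front [-1.3 -1.4]
plate back [ 8.8 -1.4]
bar far [56.2 -1.3]
tongue back [ 28.7 -11.7]
jar 0.0
bottle 0.0
beaker 0.0
TCP in slot frame mm x 52.4 y -1.0 z 313.5 yaw err deg 0.10 tilt [ 0.001  -0.0001] F dock 0.3 1.5 -0.5 t 22.95 gap 0.0244
```

Every check agrees: the nose is about 51.6 mm past the plate face, the ring is caught and the bystanders haven't moved. I'm handing in.

```bash
python3 -c "
from cell import workorder
print(workorder.sign_off())"
```

```text
the job is handed in; nothing more can be done
None
```

The detector sled is locked to its dock, and the job was handed in at about 23 s of the 72 s allowed. The sign-off gives no verdict, so what follows is from my own last checks.

**What I did:** I took the largest red-headed pin from its cradle. The tongue's hole stood about 1 mm right of the slot's centre in the camera views. I fed the pin through plate and tongue at that offset and felt no resistance until the shoulder met the plate at about 7 N. I then let go of the pin and pushed the ring over from behind with the fingertips about 24 mm apart. I pressed the bar on both sides of the pin end until it snapped below it, and lifted clear.

**Last checks:**

| Check | Result | Needed |
|---|---|---|
| Tip beyond the plate's face | about 51.6 mm | more than 48 mm |
| Tip sideways from the slot's centre | -1.3 mm | within 18 mm |
| Pin tilt | about 0.03 rad, nose up | below 0.25 rad |
| Ring angle, from fitted slopes | about 2.66 rad | above 2.63 rad |
| Bottle, jar, beaker | no change in the scene view | within 20 mm |
| Force on the arm | about 1.5 N or less, sensor noise; fingers well clear | touching nothing |

**What fell short or disagreed:**
- **Pressing force:** it peaked at about 11 N while moving, above the 4 to 8 N stated. The pin tipped nose-down by about 0.03 rad under it and settled back.
- **Head gap:** right after the first release the picture suggested the head was up to 2 mm off the plate. Pushing again changed nothing in the picture, so I put that down to measurement error.
- **Ring margin:** the ring reading clears its limit by only about 0.03 rad, though the ring stayed shut once released.

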